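# Load a slip barrel and arm the dispenser's locking toggle

## Robot

A 6-joint arm with a two-finger parallel gripper is mounted at the origin on the work surface. World frame = base frame: x ahead of the robot, y to its left, z up, the work surface at z = 0. Lengths are in mm, angles in degrees, forces in N, time in s.
With the tool pointing down it reaches from about 300 to 850 mm from the base axis. Payload 4.2 kg.
Tool frame: the origin (TCP) lies midway between the tips of the shut fingers; the grasp point (between the pads) lies 19 mm behind it; y points along the fingers, z is the direction in which the jaws open and shut, and the axes are right-handed (so a half turn about y gives the same grasp; the last joint's range is limited). The gripper opens to 91 mm and grips with 3 to 60 N. Pads are 32 mm wide; open, the fingers measure 118 mm over their backs; the gripper's body (76 mm by 178 mm) begins 60 mm behind the grasp point.
Start: joints at [-75.229, 18.312, 89.639, -0, 72.044, -1.146], TCP at [157.691, -552.971, 213.976] pointing down, gripper open.
Joint ranges: [-177.97, 177.97], [-48.28, 115.42], [12.27, 149.76], [-77.06, 257.06], [2.81, 150.46], [-146.56, 146.56]. Speed limits (degrees/s): [147.25, 147.25, 180, 180, 180, 180].

## Interface

Orientations are given as [roll, pitch, yaw] about the fixed x, y, z axes, in that order (R = Rz(yaw) Ry(pitch) Rx(roll)).
In Python, from workcell import env gives the robot as it stands.
- The arm moves only by the shell command python3 -m handwheel 'ROWS' [FORCE]. ROWS is JSON, a list of rows, each a list of 3 entries, a list of its own where there are three numbers: the opening, from 0 (shut) to 1 (fully open), then the shift along the tool's x, y, z in mm, then the turn, a rotation vector about the tool's x, y, z in degrees. A call has exactly 10 rows; each row shifts and turns the commanded pose from where the row before left it, along the tool's axes as they then stand; what a row does not reach is not made up. A row lasts 1/12 s, in which the tool goes at most 41.7 mm and 7.16 degrees, less where a joint would pass 70% of its speed; a pose out of reach is approached as far as the arm can. A call is refused whole if a number of a shift passes 41.7 or a number of a turn 7.16, either way. A call with a gripper value outside its range is refused whole. The fingers move at their own pace and stop on an object; FORCE is the grip in N (left out, the last holds). Time passes only in rows, so rows that do not move let the fingers close, or fill a call up. It gives the time, the measured TCP pose, the force and the opening at its end, in the units of the state.
- env.state(): the state, without advancing time (a new reading comes with each control period).
- env.grab_frame(name): name is "scene" or "top" or "wrist"; returns the picture (400x640x3 uint8, red, green, blue); there is no depth.
- env.camera_info(name): a dict with "fx", "fy", "cx", "cy" (pixels), "camera_from_world" (4x4, takes a point from world to camera coordinates); the wrist camera has in their place "mount" (4x4, takes a point from camera to tool coordinates, whose origin is the TCP and whose axes are the tool frame's). Camera axes: x right, y down, z forward; pixel columns grow to the right and rows downward; lengths in mm; the calibration is good to about 2 mm. A picture is of the moment at which its call begins: read the wrist's pose just before it. camera_info takes no time and is no camera call.
- env.job_done(): hands the job in, once; it reports no verdict.
Trained networks look in the newest picture that a camera, given by its name, has taken for a name from the list of things; names that differ only in an ending like _2 or _b are one class to them, and where a whole thing is asked for, a point or a joint stands for the part that bears it (a point fixed in the world has none). Each returns a list of dicts, best first, with "p" (0 to 1); they miss things now and then, are a little off and sometimes report something else, mostly with a low value. They report only what shows in the picture. A call takes as long as a camera call. They do not tell look-alikes from the thing itself.
- env.masks_of(camera, label): "region" (400x640 bool, what is visible of it) and "location" ([column, row] in pixels, amid what is visible of it).
The state is a dict: "time_s": time; "qpos": joint angles; "qvel": joint speeds; "effort": joint torques, N m; "ee_pos": TCP position; "ee_rot": TCP orientation; "force": force on the tool from outside, world axes, zero at the start; "torque": the same for the moment, N m; "gripper_width": finger opening in mm.
Only numpy, scipy, OpenCV 4.12 (cv2) and the standard library are available. Lean on these libraries where they do the work, as an engineer would, in place of code of your own. Each camera call takes 0.05 s, during which the arm holds its last target.

## Task

Get the slip dispenser ready: pick up the flanged barrel, slide it sideways into the dispenser's slotted plate until it is fully home with its flange resting on the plate under the two lips, and let it go. Then arm the dispenser: pull the ball-ended locking toggle straight out along its stem so that it clears its gate, flip it over to the other side (towards the front of the machine) and let it spring back in so that it is locked there. Do not force the toggle across without pulling it out, and do not knock the plain jar away.

Things in the scene. Friction and masses are not known exactly. Their poses are not given: they have to be found in the camera images.
- dispenser: Slip dispenser, a grey machine fixed to the table; origin at table level under the centre of its 190 x 320 x 12 mm base plate. x points from its open front to its back, y to its left, z up. On its right (y = -100 mm) the aluminium slotted plate, on its left (y = +90 mm) the switch panel, sloping to the left. A pump box 87 mm high stands behind the plate from x = +43 mm.
- seat (a point): Home point: on the slotted plate's top face (125 mm above the table), where the barrel's axis stands when home; axes as dispenser. Level fork 8 mm thick; its slot, 30 mm wide, is open to the front (-x) and stops the barrel at x = +1.5 mm. Fork arms 25 mm wide reach to x = -75 mm. The barrel's foot is wider than the slot, so slide it in from the front (+x).
- mouth (a point): Front end of the slot, on the plate's top face, 95 mm in front of the home point; axes as dispenser. Two flared guides run from here (46 mm apart) 20 mm back to the fork arms.
- lips (a point): Midway between the front ends of the two lips, at the height of their undersides: 22 mm in front of the home point, 12 mm above the plate; axes as dispenser. From here to the back two lips 6 mm thick (30 mm gap between them) and side walls (54 mm apart) stand over the plate; the flange goes in below the lips.
- barrel: Flanged barrel, loose, upright, about 140 g; origin at the centre of its underside, z along its axis. From below: black foot 32 mm dia to 12 mm, white body 26 mm dia to 100 mm, white flange 48 mm dia to 106 mm, grey grip stub 22 mm dia to 160 mm. Stands on the table, right or left of the dispenser. When home it hangs with its foot 25 mm above the table.
- flange (a point): Centre of the underside of the barrel's flange, 100 mm above the barrel's foot; axes as the barrel.
- pivot (a point): Pivot of the toggle, on the face of the sloping switch panel, 48 mm above the table. z is the panel's outward normal, 35 degrees from vertical towards the dispenser's left (+y); x runs up the slope (towards the plate's side), y is the dispenser's x. A steel gate stands 24 mm off the face round the stem, within 19 mm of the pivot along x and 22 mm along y.
- guard (a point): Middle of the steel guard bar (12 mm thick, 116 mm long along y, on two posts) over the panel's upper edge, 64 mm up the slope from the pivot and 112 mm off the face; axes as pivot. A vertical gripper does not fit beside it over the toggle: come in tilted, along the panel normal or the stem.
- ball (a point): Centre of the black ball (22 mm dia) at the end of the toggle's steel stem (10 mm dia); 58 mm from the pivot when pushed in, 70 mm when pulled out. z points outward along the stem, x is the pivot's x.
- toggle (a joint): Flip angle of the toggle about the pivot's x axis (rad): 0 = off, stem leaning 0.44 rad from the panel normal to the dispenser's back (+x); 0.88 = on, leaning 0.44 rad to its front (-x), towards the robot. Light friction; a tooth in the gate blocks it between the two sides unless the stem is pulled out.
- bat (a joint): How far the stem is pulled out along its own axis (m): 0 = in, locked; 0.012 = fully out, a stop. To pass the middle it must be out about 0.009, so pull it fully out for the flip. A spring pulls it in: 4.5 N at 0, 8 N at 0.012.
- jar: Plain round white jar without flange, 40 mm dia, 100 mm high, with a grey cap 24 mm dia up to 130 mm; loose, origin at its underside. Stands on the table on the side where the barrel does not. Leave it.
Things that resemble listed ones, but are neither listed nor needed, are in the scene too. Leave any green look-alike of the barrel alone.

How it is judged (in metres and radians):
On the way, in this order (a step that is already met when the one before it is completed fails the run):
1. the barrel is home in the slotted plate and released (x of flange in the frame of seat between -0.006 and 0.006 m and y of flange in the frame of seat between -0.006 and 0.006 m and z of flange in the frame of seat between -0.004 and 0.004 m and angle between barrel's own z axis and vertical below 0.1 rad and contact force between the fingers and barrel below 0.1 N), for 0.2 s.
2. the toggle's stem is pulled out (5 mm or more) while still on its off side (value of joint bat above 0.005 m and value of joint toggle below 0.34 rad), for 0.02 s.
At the end, for the whole second after the job is handed in: The barrel hangs at rest in the plate: flange within 6 mm of the home point along and across the slot, its underside within 4 mm of the plate's top, upright within 0.1 rad; the toggle is flipped past 0.76 rad and its stem is back in to within 3 mm (x of flange in the frame of seat between -0.006 and 0.006 m and y of flange in the frame of seat between -0.006 and 0.006 m and z of flange in the frame of seat between -0.004 and 0.004 m and angle between barrel's own z axis and vertical below 0.1 rad and value of joint toggle above 0.76 rad and value of joint bat below 0.003 m and linear speed of barrel below 0.02 m/s and velocity of joint toggle below 0.1 rad/s); the robot touches nothing.
It fails at once if the toggle is forced across its gate without being pulled out (value of joint toggle between 0.34 and 0.54 rad and value of joint bat below 0.004 m).
It fails at once if the plain jar is knocked away (distance of jar from where it was at the start of the episode above 0.04 m).
It also fails if it takes over 67 s, if anything falls off the work surface, if the arm or the gripper's body presses on something with over 40 N, if the wrist force passes 120 N, or if a joint passes its speed limit or range.

## Working session

There is one attempt and no reset: what is moved stays moved. The work goes in short steps, Python scripts to look and compute and a shell command to move; the robot and the scene stay as the last step left them, time stands still between calls to the robot, and variables do not carry over. Pictures are saved under pics/ and viewed, and the job is handed in when it is done.

```bash
ls; mkdir -p pics; python3 - <<'E'
from workcell import env
import cv2,numpy as np
s=env.state();print(s)
for n in ("scene","top","wrist"):
    f=env.grab_frame(n);cv2.imwrite(f"pics/{n}0.png",f[:,:,::-1]);print(n,{k:np.round(v,4).tolist() for k,v in env.camera_info(n).items()})
E
```

```text
pics
{'time_s': 0.0, 'qpos': array([-7.52269407e+01,  1.83511181e+01,  8.97084498e+01, -1.13463025e-03,
        7.20408363e+01, -1.14634922e+00]), 'qvel': array([0.04305659, 0.02790493, 0.06252041, 0.03646722, 0.04233505,
       0.02700799]), 'effort': array([ 2.46539734e-03, -4.12453473e+01, -2.31972456e+01,  7.31600309e-02,
        4.57577000e-02, -1.44909723e-04]), 'ee_pos': array([ 157.57502302, -552.46021064,  213.11165428]), 'ee_rot': array([-9.01004057e+01,  9.30192227e-04, -1.64080242e+02]), 'force': array([ 1.18239115, -0.67873612,  0.352433  ]), 'torque': array([-0.020509  , -0.01002673, -0.03324347]), 'gripper_width': 91.1159751396697}
scene {'fx': 423.2407, 'fy': 423.2407, 'cx': 320.826, 'cy': 194.2223, 'camera_from_world': [[0.5777, 0.8161, 0.0152, -331.4253], [0.6869, -0.4761, -0.5491, -274.7502], [-0.4409, 0.3277, -0.8356, 1481.0999], [0.0, 0.0, 0.0, 1.0]]}
top {'fx': 405.957, 'fy': 405.957, 'cx': 322.7444, 'cy': 204.947, 'camera_from_world': [[0.016, -0.9998, 0.0081, 14.0511], [-0.9872, -0.0171, -0.1585, 550.9243], [0.1586, -0.0055, -0.9873, 1023.8093], [0.0, 0.0, 0.0, 1.0]]}
wrist {'fx': 359.881, 'fy': 359.881, 'cx': 321.6035, 'cy': 197.7583, 'mount': [[-0.0008, 0.9677, 0.2521, -71.6554], [-0.0004, -0.2521, 0.9677, -171.9109], [1.0, 0.0007, 0.0006, 0.4905], [0.0, 0.0, 0.0, 1.0]]}
```

View pics/scene0.png

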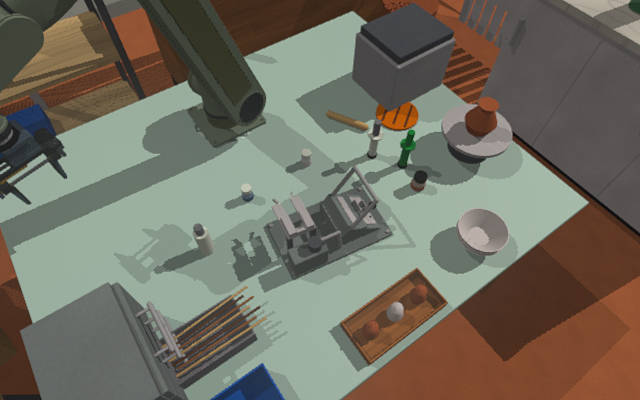

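View pics/top0.png

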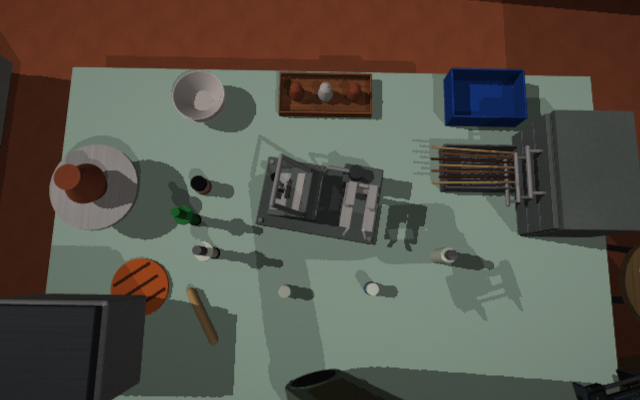

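View pics/wrist0.png

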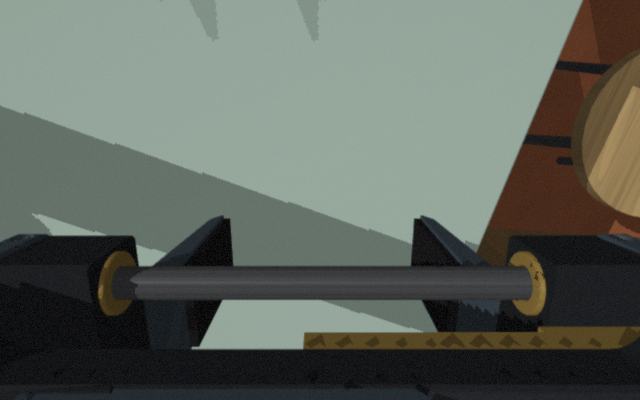

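Scene picture candidates: white flanged thing (374,140), green look-alike (408,148), plain jar (203,240), small cups (247,192), (306,157), and a dark-capped pot (419,180). In the top view the barrel is at (205,251), the green one at (184,214), the jar at (444,256), and the dispenser is near (320,200).

```bash
cat > h.py <<'E'
from workcell import env
import cv2,numpy as np
from scipy.spatial.transform import Rotation as R
def cam(n):
    c=env.camera_info(n);return np.array([[c['fx'],0,c['cx']],[0,c['fy'],c['cy']],[0,0,1]]),np.array(c['camera_from_world']) if n!='wrist' else None
def wristT(s):
    c=env.camera_info('wrist');T=np.eye(4);T[:3,:3]=R.from_euler('xyz',s['ee_rot'],degrees=True).as_matrix();T[:3,3]=s['ee_pos']
    K=np.array([[c['fx'],0,c['cx']],[0,c['fy'],c['cy']],[0,0,1]])
    return K,np.linalg.inv(T@np.array(c['mount']))
def proj(KT,p):
    K,T=KT;p=np.atleast_2d(p);q=p@T[:3,:3].T+T[:3,3];u=q@K.T;return u[:,:2]/u[:,2:]
def ray(KT,uv):
    K,T=KT;d=np.linalg.inv(K)@[uv[0],uv[1],1];Rm=T[:3,:3];return -Rm.T@T[:3,3],Rm.T@d
def atz(KT,uv,z):
    o,d=ray(KT,uv);return o+d*(z-o[2])/d[2]
def tri(obs):
    P=[KT[0]@KT[1][:3] for KT,_ in obs];A=[]
    for p,(_,uv) in zip(P,obs):A+= [uv[0]*p[2]-p[0],uv[1]*p[2]-p[1]]
    v=np.linalg.svd(np.array(A))[2][-1];return v[:3]/v[3]
E
python3 - <<'E'
from h import *
import json
for n in ("scene","top"):
    f=env.grab_frame(n)
    for l in ("barrel","jar","dispenser","ball","toggle","guard","seat","flange"):
        try:
            r=env.masks_of(n,l)
        except Exception as e: print(n,l,e);continue
        for x in r[:3]:
            v,u=np.nonzero(x['region']);print(n,l,round(x['p'],2),np.round(x['location']),len(u),(u.min(),u.max(),v.min(),v.max()) if len(u) else'')
def crop(n,u0,v0,w,h,k,out):
    f=cv2.imread(f"pics/{n}0.png")[v0:v0+h,u0:u0+w];cv2.imwrite(out,cv2.resize(f,None,fx=k,fy=k,interpolation=cv2.INTER_CUBIC))
crop('scene',255,155,150,130,5,'pics/c1.png');crop('top',245,140,150,110,5,'pics/c2.png')
a=cv2.imread('pics/scene0.png')[110:200,350:440];b=cv2.imread('pics/top0.png')[180:270,165:255]
cv2.imwrite('pics/c3.png',cv2.resize(np.hstack([a,b]),None,fx=4.4,fy=4.4,interpolation=cv2.INTER_CUBIC))
E
```

```text
scene barrel 0.95 [374. 134.] 394 (np.int64(367), np.int64(382), np.int64(120), np.int64(159))
scene barrel 0.66 [408. 147.] 409 (np.int64(397), np.int64(415), np.int64(130), np.int64(168))
scene jar 0.95 [204. 240.] 451 (np.int64(192), np.int64(214), np.int64(224), np.int64(255))
scene jar 0.65 [374. 136.] 369 (np.int64(367), np.int64(382), np.int64(120), np.int64(158))
scene dispenser 0.85 [328. 227.] 7102 (np.int64(266), np.int64(391), np.int64(166), np.int64(279))
scene toggle 0.74 [328. 227.] 6981 (np.int64(267), np.int64(391), np.int64(166), np.int64(279))
scene guard 0.97 [349. 211.] 1659 (np.int64(325), np.int64(378), np.int64(167), np.int64(236))
scene seat 0.55 [329. 227.] 7218 (np.int64(267), np.int64(392), np.int64(166), np.int64(279))
scene seat 0.47 [374. 138.] 320 (np.int64(368), np.int64(381), np.int64(120), np.int64(158))
scene flange 0.71 [375. 138.] 413 (np.int64(366), np.int64(382), np.int64(119), np.int64(159))
scene flange 0.7 [405. 148.] 374 (np.int64(397), np.int64(414), np.int64(130), np.int64(168))
top barrel 0.97 [204. 252.] 378 (np.int64(192), np.int64(219
[... 164 characters left out ...]
(430), np.int64(456), np.int64(247), np.int64(262))
top dispenser 0.84 [317. 200.] 8451 (np.int64(257), np.int64(382), np.int64(154), np.int64(243))
top ball 0.53 [276. 179.] 77 (np.int64(270), np.int64(284), np.int64(173), np.int64(188))
top guard 0.93 [295. 188.] 2188 (np.int64(267), np.int64(318), np.int64(154), np.int64(219))
top guard 0.23 [278. 183.] 47 (np.int64(271), np.int64(283), np.int64(173), np.int64(187))
top seat 0.71 [324. 196.] 8568 (np.int64(255), np.int64(382), np.int64(153), np.int64(243))
top flange 0.77 [189. 218.] 414 (np.int64(171), np.int64(200), np.int64(205), np.int64(225))
top flange 0.74 [205. 249.] 361 (np.int64(192), np.int64(218), np.int64(241), np.int64(259))
```

View pics/c1.png

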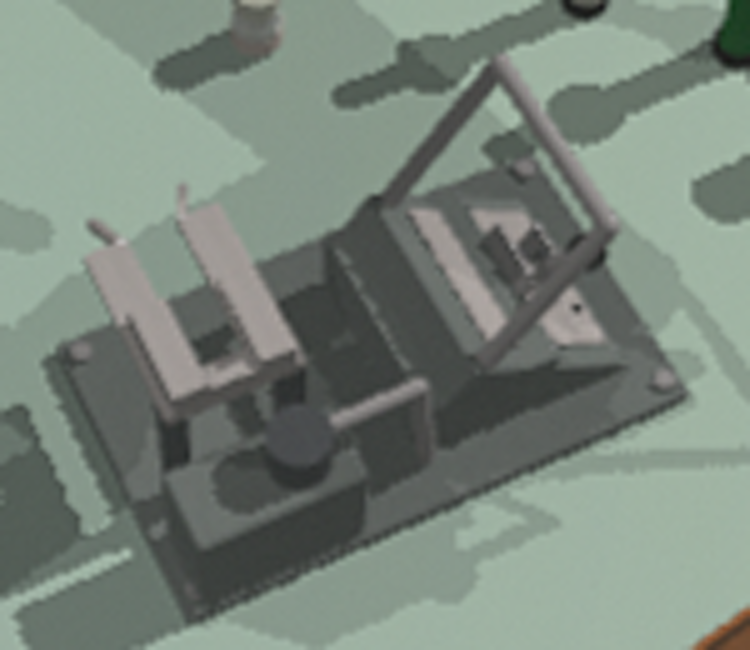

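View pics/c2.png

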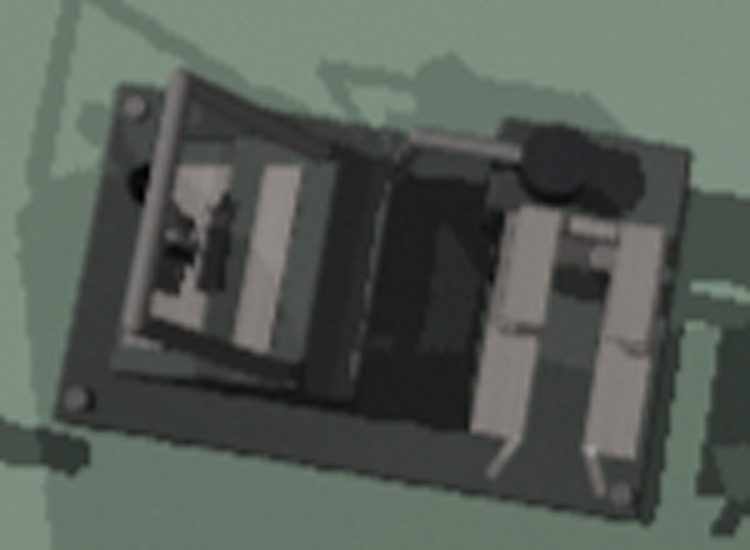

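View pics/c3.png

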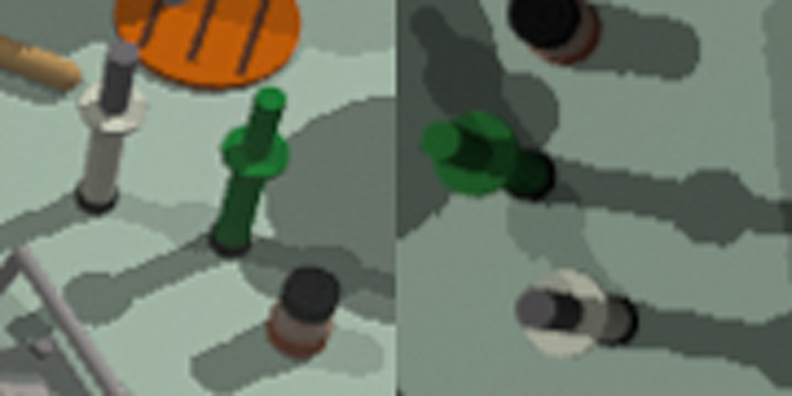

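The choice is confirmed: the white flanged barrel with a black foot and grey stub is at scene (374,140) / top (205,251), and the green one next to it is the decoy. Next I fit the dispenser pose.

```bash
cat > fit.py <<'E'
from h import *
from scipy.optimize import least_squares
S=cam('scene');T=cam('top')
c1=lambda u,v:np.array([255+(u+.5)/5-.5,155+(v+.5)/5-.5]); c2=lambda u,v:np.array([245+(u+.5)/5-.5,140+(v+.5)/5-.5])
obs=[]  # cam, uv, local pt (dispenser frame), seat-relative flag
for p,uv in {(-95,-160):(50,357),(95,-160):(195,618),(95,160):(688,400),(-95,160):(540,165)}.items(): obs.append((S,c1(*uv),(*p,12),0))
for p,uv in {(-95,-160):(650,520),(95,-160):(690,152),(95,160):(118,88),(-95,160):(55,415)}.items(): obs.append((T,c2(*uv),(*p,12),0))
for y,uv in {40:(470,432),15:(520,438),-15:(583,450),-40:(636,458)}.items(): obs.append((T,c2(*uv),(-75,-100+y,125),1))
for y,uv in {40:(222,203),15:(178,215),-15:(130,245),-40:(85,258)}.items(): obs.append((S,c1(*uv),(-75,-100+y,125),1))
def pts(q):
    c,s=np.cos(q[2]),np.sin(q[2])
    return [np.array([q[0]+c*(p[0]+q[3]*f)-s*p[1],q[1]+s*(p[0]+q[3]*f)+c*p[1],p[2]]) for _,_,p,f in obs]
def res(q): return np.concatenate([proj(o[0],p)[0]-o[1] for o,p in zip(obs,pts(q))])
if __name__=='__main__':
    r=least_squares(res,[600,0,-.2,0],loss='soft_l1')
    q=r.x;print(np.round(q,3),'yaw',np.degrees(q[2]))
    print(np.round(res(q).reshape(-1,2),1).tolist())
    print('barrel foot/stub')
    # barrel axis points: scene stub top (c3 crop)
    d=lambda u,v:np.array([350+u/4.4,110+v/4.4]); t=lambda u,v:np.array([165+(u-396)/4.4,180+v/4.4])
    print('stub top tri',tri([(S,d(124,50)),(T,t(537,307))]), atz(S,d(124,50),160),atz(T,t(537,307),160))
    print('foot bottom',atz(S,d(96,197),0+4),atz(T,t(619,320),6))
    print('flange',tri([(S,d(113,107)),(T,t(565,311))]))
E
python3 fit.py
```

```text
[ 5.75296e+02  3.09810e+01 -1.48000e-01 -3.76200e+00] yaw -8.487655157746334
[[1.5, -1.9], [-0.1, 1.2], [2.0, -1.9], [-1.1, -3.4], [-1.5, -1.6], [0.5, 3.7], [0.2, -2.2], [-0.2, -0.1], [0.6, -0.7], [0.8, -0.2], [0.6, -0.5], [0.2, -0.4], [-0.5, -0.9], [-0.0, 0.1], [-0.6, -1.8], [-0.1, -0.9]]
barrel foot/stub
stub top tri [423.55578412 312.75511306 155.21692714] [426.9542036  310.25010452 160.        ] [422.84539849 310.50051479 160.        ]
foot bottom [428.14640912 308.14339446   4.        ] [422.64032043 306.59558711   6.        ]
flange [423.60299612 313.61748971  96.91782908]
```

```bash
cat > ov.py <<'E'
from fit import *
import sys
q=np.array([float(a) for a in sys.argv[1:5]]) if len(sys.argv)>4 else least_squares(res,[600,0,-.2,0],loss='soft_l1').x
def W(p,f=0):
    p=np.array(p,float);c,s=np.cos(q[2]),np.sin(q[2]);x=p[0]+q[3]*f;return np.array([q[0]+c*x-s*p[1],q[1]+s*x+c*p[1],p[2]])
segs=[]
def poly(P,f,cl=True):
    P=[W(p,f) for p in P]; segs.extend(zip(P,P[1:]+P[:1]) if cl else zip(P,P[1:]))
for z in (0,12): poly([(-95,-160,z),(95,-160,z),(95,160,z),(-95,160,z)],0)
for s in(1,-1):
    poly([(-75,-100+15*s,125),(-75,-100+40*s,125),(0,-100+40*s,125),(0,-100+15*s,125)],1)
    poly([(-95,-100+23*s,125),(-75,-100+15*s,125)],1,False)
    poly([(-22,-100+15*s,143),(-22,-100+33*s,143)],1,False)
poly([(43,-150,87),(43,-60,87)],0,False)
for n,K,(u0,v0,w,h),o in(('scene',S,(255,155,150,130),'pics/o1.png'),('top',T,(245,140,150,110),'pics/o2.png')):
    f=cv2.resize(cv2.imread(f'pics/{n}0.png')[v0:v0+h,u0:u0+w],None,fx=5,fy=5,interpolation=cv2.INTER_CUBIC)
    for a,b in segs:
        pa,pb=[((proj(K,x)[0]-[u0,v0]+.5)*5-.5).round().astype(int) for x in(a,b)]
        cv2.line(f,tuple(map(int,pa)),tuple(map(int,pb)),(0,0,255),1)
    cv2.imwrite(o,f)
E
python3 ov.py
```

```text
(no output)
```

View pics/o1.png

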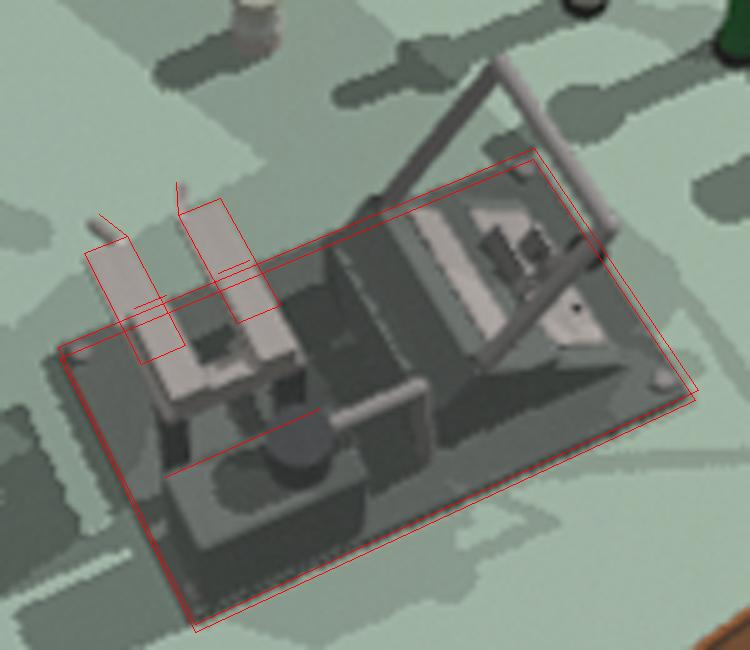

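View pics/o2.png

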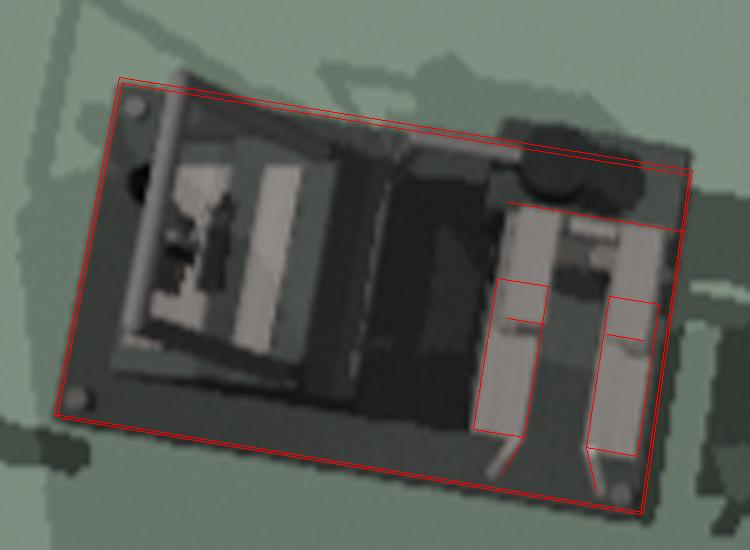

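```bash
sed -i '/(95,-160):(690,152),/s/(95,-160):(690,152),//' fit.py; python3 fit.py; python3 ov.py
```

```text
[ 5.73924e+02  3.07440e+01 -1.54000e-01 -1.82600e+00] yaw -8.846563831966161
[[1.3, -2.5], [-0.8, 0.6], [1.6, -1.9], [-1.1, -3.5], [-1.6, -0.7], [0.6, -2.1], [-0.3, -0.0], [0.6, -0.8], [0.8, -0.2], [0.5, -0.5], [0.2, -0.3], [-0.4, -0.9], [-0.0, 0.1], [-0.6, -1.8], [-0.1, -1.0]]
barrel foot/stub
stub top tri [423.55578412 312.75511306 155.21692714] [426.9542036  310.25010452 160.        ] [422.84539849 310.50051479 160.        ]
foot bottom [428.14640912 308.14339446   4.        ] [422.64032043 306.59558711   6.        ]
flange [423.60299612 313.61748971  96.91782908]
```

View pics/o1.png

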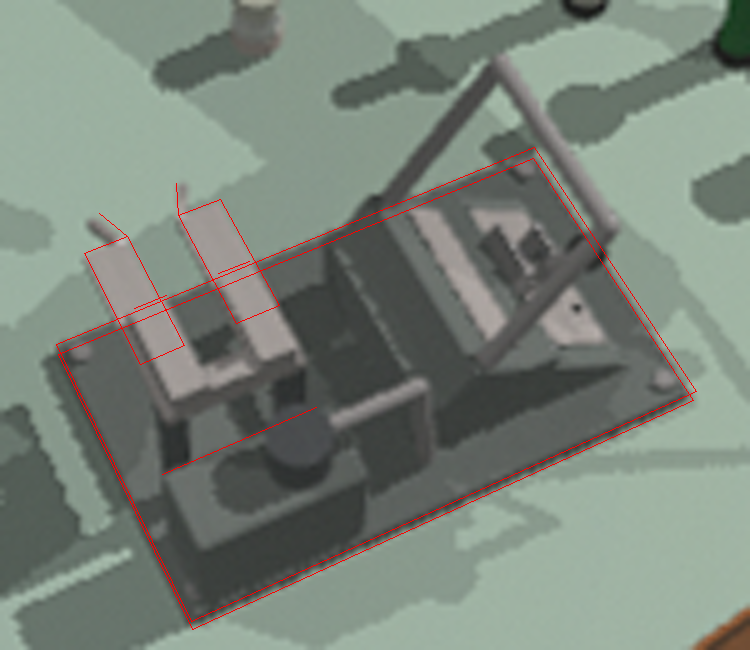

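View pics/o2.png

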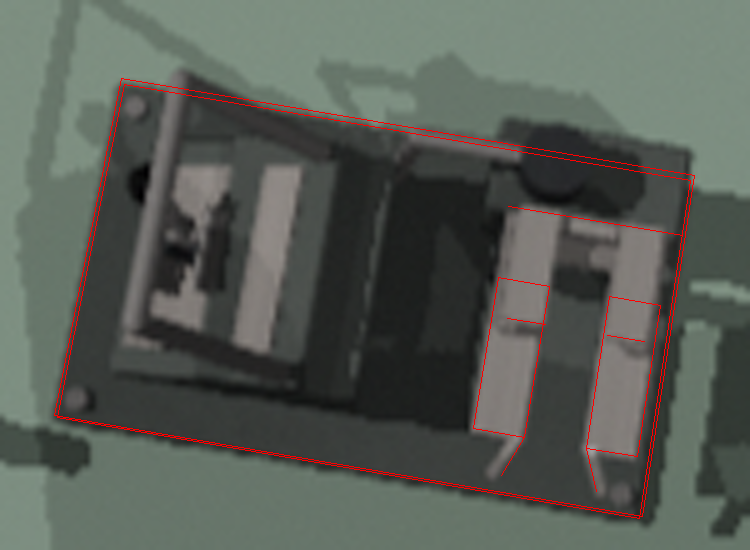

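```bash
python3 - <<'E'
from fit import *
q=least_squares(res,[600,0,-.2,0],loss='soft_l1').x
def W(p,f=0):
    p=np.array(p,float);c,s=np.cos(q[2]),np.sin(q[2]);x=p[0]+q[3]*f;return np.array([q[0]+c*x-s*p[1],q[1]+s*x+c*p[1],p[2]])
print('seat',W((0,-100,125),1),'mouth',W((-95,-100,125),1))
for uv in((285,291),(372,289),(444,252),(185,214),(201,186)):print('top',uv,atz(T,uv,30))
for uv in((306,157),(247,192)):print('scene',uv,atz(S,uv,30))
# guard bar ends: top c2 (182,75)?,(140,325); scene (500,65),(612,225)
for a,b in(((500,65),(138,325)),((612,225),(182,78))):print('guard end',tri([(S,c1(*a)),(T,c2(*b))]))
# toggle ball
print('ball',tri([(S,c1(585,248)),(T,c2(137,183))]))
# panel-pivot guess
py=90
n=np.array([0,np.sin(np.radians(35)),np.cos(np.radians(35))]);
E
```

```text
seat [556.74097447 -67.78514388 125.        ] mouth [462.87112062 -53.17519732 125.        ]
top (285, 291) [326.75942075 116.74056685  30.        ]
top (372, 289) [ 335.31803108 -107.50255841   30.        ]
top (444, 252) [ 433.39821217 -296.78010309   30.        ]
top (185, 214) [522.25138626 387.4368304   30.        ]
top (201, 186) [598.57964081 349.97999644  30.        ]
scene (306, 157) [330.33500822 113.85261367  30.        ]
scene (247, 192) [ 340.1589122  -106.92214308   30.        ]
guard end [529.02983626 140.82222638 171.12403731]
guard end [645.78585041 123.43844223 175.33217656]
ball [613.22685974 149.96128927  87.26275299]
```

```bash
python3 -m handwheel '[[1,[-10,-10,0],[0,-1,0]],[1,[-30,-10,0],[0,-3.1,0]],[1,[-40,-10,-2],[0,-4.1,0]],[1,[-40,-10,-2],[0,-4.1,0]],[1,[-40,-10,-2],[0,-4.1,0]],[1,[-40,0,-2],[0,-4.1,0]],[1,[-40,0,-2],[0,-4.1,0]],[1,[-40,0,-2],[0,-4.1,0]],[1,[-40,0,-2],[0,-4.1,0]],[1,[-40,0,-2],[0,-4.1,0]]]'; python3 -c "
from workcell import env;print(env.state()['qpos'])"
```

```text
time_s: 1.88
ee_pos: [449.8, -348.4, 264.8]
ee_rot: [-89.9, 0.0, -126.9]
force: [1.1, 0.3, -0.5]
gripper_width: 91.1
[-3.89293587e+01  1.61748202e+01  8.53824757e+01  2.14276679e-02
  7.83575779e+01 -2.01623121e+00]
```

```bash
python3 -m handwheel '[[1,[-40,0,-6],[0,-4.1,0]],[1,[-40,0,-6],[0,-4.1,0]],[1,[-40,0,-6],[0,-4.1,0]],[1,[-40,0,-6],[0,-4.1,0]],[1,[-40,0,-6],[0,-4.1,0]],[1,[-20,0,-6],[0,-2,0]],[1,[0,0,0],[0,0,0]],[1,[0,0,0],[0,0,0]],[1,[0,0,0],[0,0,0]],[1,[0,0,0],[0,0,0]]]'; python3 - <<'E'
from h import *
import pickle
s=env.state();f=env.grab_frame('wrist');cv2.imwrite('pics/w1.png',f[:,:,::-1]);pickle.dump(s,open('w1.pkl','wb'));print(s['ee_pos'],s['ee_rot'],s['qpos'])
E
```

```text
time_s: 2.72
ee_pos: [518.0, -141.8, 264.2]
ee_rot: [-90.0, -0.0, -104.8]
force: [0.7, 0.5, 0.0]
gripper_width: 91.3
[ 518.03562974 -141.80201268  264.21318083] [-8.99711174e+01 -2.68509163e-02 -1.04760103e+02] [-1.65192558e+01  1.32464375e+01  8.94849558e+01 -2.66088645e-02
  7.72389147e+01 -1.75328864e+00]
```

View pics/w1.png

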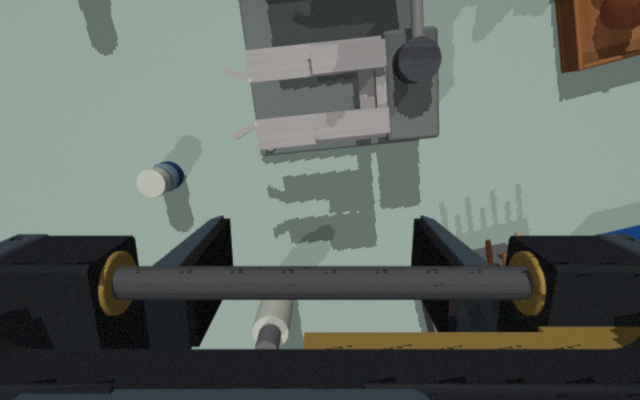

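```bash
cat > wov.py <<'E'
from fit import *
import sys,pickle
# usage: wov img pkl x y yawdeg sx u0 v0 w h k out
def segsof(q):
    segs=[]
    def W(p,f=0):
        p=np.array(p,float);c,s=np.cos(q[2]),np.sin(q[2]);x=p[0]+q[3]*f;return np.array([q[0]+c*x-s*p[1],q[1]+s*x+c*p[1],p[2]])
    def poly(P,f,cl=True):
        P=[W(p,f) for p in P]; segs.extend(zip(P,P[1:]+P[:1]) if cl else zip(P,P[1:]))
    poly([(-95,-160,12),(95,-160,12),(95,160,12),(-95,160,12)],0)
    for s in(1,-1):
        poly([(1.5,-100+15*s,125),(-75,-100+15*s,125),(-75,-100+40*s,125),(0,-100+40*s,125)],1,False)
        poly([(-95,-100+23*s,125),(-75,-100+15*s,125)],1,False)
        poly([(0,-100+15*s,143),(-22,-100+15*s,143),(-22,-100+33*s,143),(0,-100+33*s,143)],1,False)
    poly([(1.5,-115,125),(1.5,-85,125)],1,False)
    poly([(43,-150,87),(43,-60,87)],0,False)
    return segs
if __name__=='__main__':
    a=sys.argv;q=[float(a[3]),float(a[4]),np.radians(float(a[5])),float(a[6])];u0,v0,w,h=map(int,a[7:11]);k=float(a[11])
    K=wristT(pickle.load(open(a[2],'rb')))
    f=cv2.resize(cv2.imread(a[1])[v0:v0+h,u0:u0+w],None,fx=k,fy=k,interpolation=cv2.INTER_CUBIC)
    for x,y in segsof(q):
        pa,pb=[((proj(K,z)[0]-[u0,v0]+.5)*k-.5).round().astype(int) for z in(x,y)]
        cv2.line(f,tuple(map(int,pa)),tuple(map(int,pb)),(0,0,255),1)
    cv2.imwrite(a[12],f)
E
python3 wov.py pics/w1.png w1.pkl 573.9 30.7 -8.85 -1.8 215 0 240 180 3.3 pics/w1o.png
python3 -c "
import cv2;f=cv2.imread('pics/w1.png')[0:180,215:455];cv2.imwrite('pics/w1c.png',cv2.resize(f,None,fx=3.3,fy=3.3,interpolation=cv2.INTER_CUBIC))"
```

```text
(no output)
```

View pics/w1o.png

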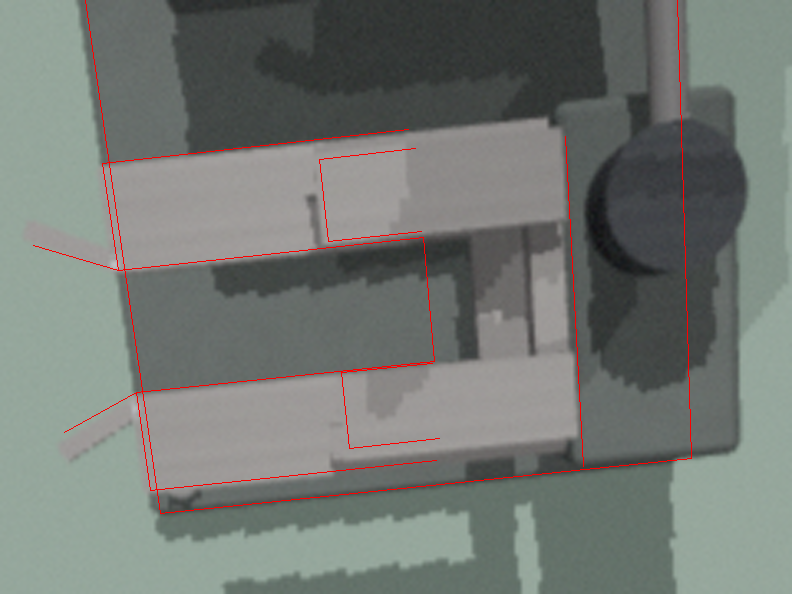

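View pics/w1c.png

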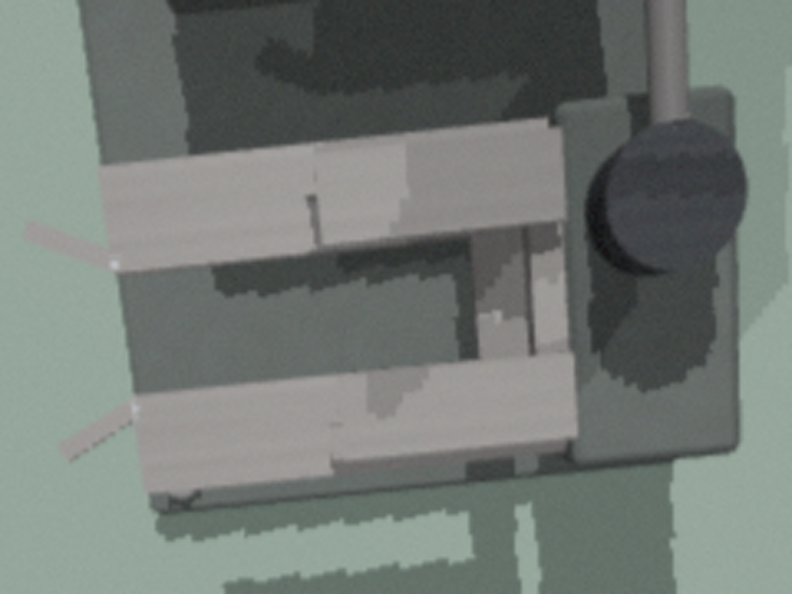

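The wrist view confirms the fit: the arm edges and lips match to about 1 mm, and the slot end is one body radius beyond the home axis, as it should be. On to the barrel.

```bash
python3 -m handwheel '[[1,[-38,0,-1],[0,-4.1,0]],[1,[-38,0,-1],[0,-4.1,0]],[1,[-38,0,-1],[0,-4.1,0]],[1,[-38,0,-1],[0,-4.1,0]],[1,[-38,0,-1],[0,-4.1,0]],[1,[-38,0,-1],[0,-4.1,0]],[1,[-38,0,-1],[0,-4.1,0]],[1,[-30,0,-1],[0,-3.2,0]],[1,[0,0,0],[0,0,0]],[1,[0,0,0],[0,0,0]]]'; python3 - <<'E'
from h import *
import pickle
s=env.state();f=env.grab_frame('wrist');cv2.imwrite('pics/w2.png',f[:,:,::-1]);pickle.dump(s,open('w2.pkl','wb'));print(s['ee_pos'],s['ee_rot'],s['qpos'])
print(proj(wristT(s),[[424,309.5,160],[424,309.5,106],[424,309.5,0]]))
for l in('barrel','ball','toggle'):
  for x in env.masks_of('wrist',l):
    v,u=np.nonzero(x['region']);print(l,round(x['p'],2),np.round(x['location']),u.min(),u.max(),v.min(),v.max())
E
```

```text
time_s: 3.6
ee_pos: [513.9, 151.6, 263.8]
ee_rot: [-90.0, -0.0, -72.7]
force: [0.3, -0.7, -0.9]
gripper_width: 90.9
[513.85506309 151.59069403 263.84874233] [-9.00120808e+01 -3.35279132e-02 -7.27390779e+01] [ 1.52277148e+01  1.31533910e+01  8.96614061e+01 -3.48007633e-02
  7.71960888e+01 -2.02548819e+00]
[[262.06395598 -62.56877415]
 [272.70981418 -32.84734168]
 [285.4060233    2.59832318]]
barrel 0.9 [287.   8.] 270 299 0 15
barrel 0.74 [400. 213.] 379 425 203 225
ball 0.61 [403. 214.] 378 426 203 226
toggle 0.83 [399. 214.] 368 424 204 225
```

View pics/w2.png

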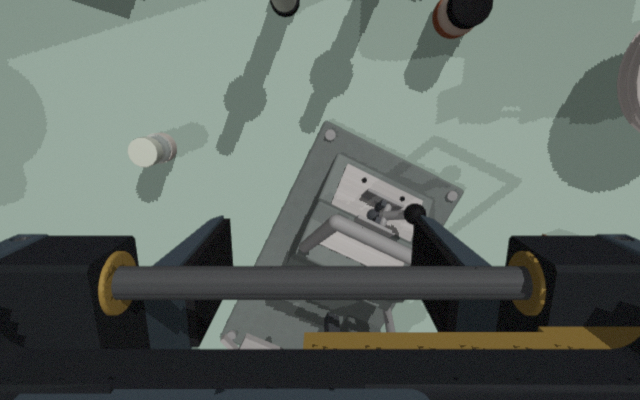

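```bash
python3 -m handwheel '[[1,[-38,0,0],[0,-4.1,0]],[1,[-38,0,0],[0,-4.1,0]],[1,[-38,0,0],[0,-4.1,0]],[1,[0,0,0],[0,0,0]],[1,[0,0,0],[0,0,0]],[1,[0,0,0],[0,0,0]],[1,[0,0,0],[0,0,0]],[1,[0,0,0],[0,0,0]],[1,[0,0,0],[0,0,0]],[1,[0,0,0],[0,0,0]]]'; python3 - <<'E'
from h import *
import pickle
print('ball z91',atz(wristT(pickle.load(open('w2.pkl','rb'))),(414.5,212.5),91))
s=env.state();f=env.grab_frame('wrist');cv2.imwrite('pics/w3.png',f[:,:,::-1]);pickle.dump(s,open('w3.pkl','wb'));print(s['ee_pos'],s['ee_rot'],s['qpos'])
print(proj(wristT(s),[[424,309.5,160],[424,309.5,103],[424,309.5,0]]))
for l in('barrel',):
  for x in env.masks_of('wrist',l):
    v,u=np.nonzero(x['region']);print(l,round(x['p'],2),np.round(x['location']),u.min(),u.max(),v.min(),v.max())
cv2.imwrite('pics/w3c.png',cv2.resize(f[0:180,200:440,::-1],None,fx=3.3,fy=3.3,interpolation=cv2.INTER_CUBIC))
E
```

```text
time_s: 4.63
ee_pos: [472.8, 256.6, 263.9]
ee_rot: [-90.0, -0.0, -60.6]
force: [-0.9, 0.0, 0.2]
gripper_width: 91.5
ball z91 [613.75167166 145.87402808  91.        ]
[472.84110587 256.57554901 263.93874873] [-8.99996514e+01 -9.11488698e-03 -6.05776395e+01] [ 2.72661643e+01  1.33509799e+01  8.93841226e+01 -9.32473371e-03
  7.72642063e+01 -2.15414062e+00]
[[298.42582636 103.94012057]
 [302.37632695 103.88521776]
 [306.89462989 103.82242382]]
barrel 0.85 [419.  98.] 381 453 67 124
barrel 0.72 [302. 100.] 276 328 75 129
```

View pics/w3c.png

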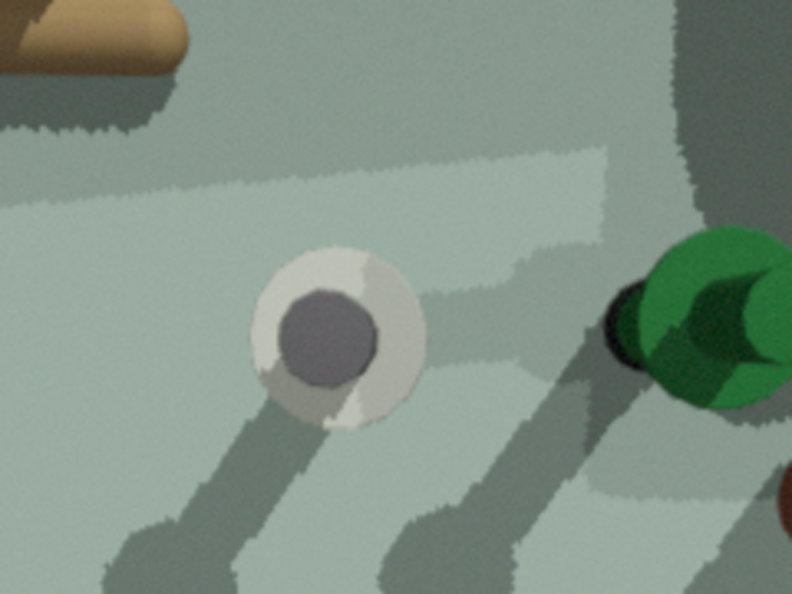

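```bash
python3 -m handwheel '[[1,[-36,5,-8],[0,0,0]],[1,[-35.7,5,-8.5],[0,0,0]],[1,[0,20,0],[0,0,0]],[1,[0,30,0],[0,0,0]],[1,[0,30,0],[0,0,0]],[1,[0,30,0],[0,0,0]],[1,[0,19,0],[0,0,0]],[1,[0,0,0],[0,0,0]],[1,[0,0,0],[0,0,0]],[1,[0,0,0],[0,0,0]]]'; python3 - <<'E'
from h import *
import pickle
s=env.state();f=env.grab_frame('wrist');cv2.imwrite('pics/w4.png',f[:,:,::-1]);pickle.dump(s,open('w4.pkl','wb'));print(s['ee_pos'],s['ee_rot'],s['qpos'])
E
```

```text
time_s: 5.57
ee_pos: [423.8, 312.2, 126.3]
ee_rot: [-89.9, 0.0, -60.5]
force: [0.3, -0.3, 0.5]
gripper_width: 91.4
[423.7611876  312.23813116 126.28002908] [-8.98542767e+01  1.06502261e-02 -6.04960843e+01] [ 3.51342195e+01  1.81169930e+01  1.03626232e+02 -4.35533153e-03
  5.81107100e+01  5.63261353e+00]
```

View pics/w4.png

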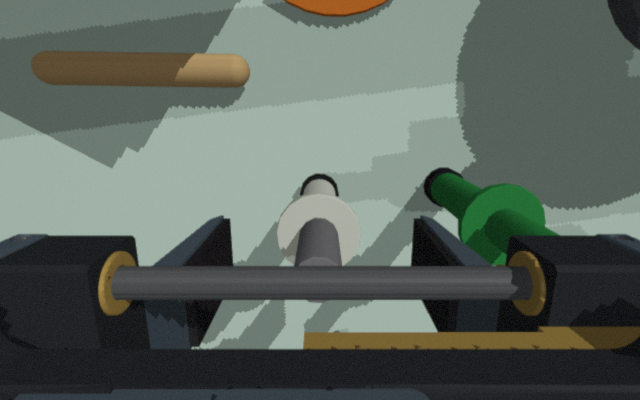

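The stub stands midway between the fingers (u≈318, finger midpoint ≈322). Now I grip it.

```bash
python3 -m handwheel '[[0,[0,0,0],[0,0,0]],[0,[0,0,0],[0,0,0]],[0,[0,0,0],[0,0,0]],[0,[0,0,0],[0,0,0]],[0,[0,0,0],[0,0,0]],[0,[0,0,0],[0,0,0]],[0,[0,-5,0],[0,0,0]],[0,[0,-20,0],[0,0,0]],[0,[0,-30,0],[0,0,0]],[0,[0,-15,0],[0,0,0]]]' 30; python3 - <<'E'
from h import *
s=env.state();f=env.grab_frame('wrist');cv2.imwrite('pics/w5.png',f[:,:,::-1]);print(s['ee_pos'],s['ee_rot'],s['qpos'])
E
```

```text
time_s: 6.45
ee_pos: [423.7, 312.3, 197.9]
ee_rot: [-89.8, 0.0, -60.5]
force: [1.1, 1.2, -0.3]
gripper_width: 27.6
[423.68889692 312.33437736 197.87423544] [-8.97900872e+01  1.86925034e-02 -6.04858614e+01] [ 3.51462350e+01  1.44738134e+01  9.75577081e+01 -2.15941619e-03
  6.77577446e+01  5.63294437e+00]
```

View pics/w5.png

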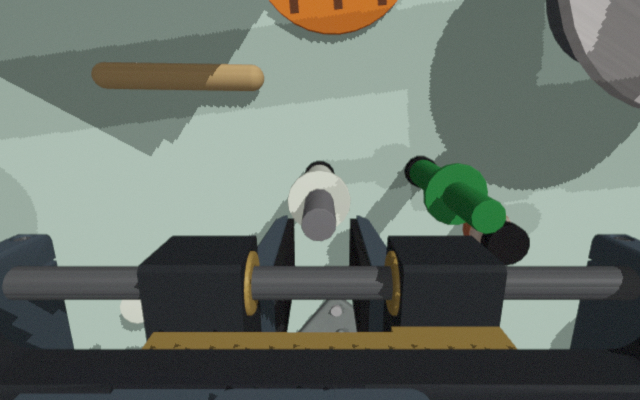

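The fingers had not reached the stub yet (27.6 mm) and the barrel still stands. I go back down and close, waiting longer this time.

```bash
python3 -m handwheel '[[0.4,[0,5,0],[0,0,0]],[0.4,[0,15,0],[0,0,0]],[0.4,[0,25,0],[0,0,0]],[0.4,[0,20,0],[0,0,0]],[0.4,[0,6.6,0],[0,0,0]],[0.4,[0,0,0],[0,0,0]],[0.2,[0,0,0],[0,0,0]],[0,[0,0,0],[0,0,0]],[0,[0,0,0],[0,0,0]],[0,[0,0,0],[0,0,0]]]' 30;python3 -m handwheel '[[0,[0,0,0],[0,0,0]],[0,[0,0,0],[0,0,0]],[0,[0,0,0],[0,0,0]],[0,[0,0,0],[0,0,0]],[0,[0,0,0],[0,0,0]],[0,[0,0,0],[0,0,0]],[0,[0,0,0],[0,0,0]],[0,[0,0,0],[0,0,0]],[0,[0,0,0],[0,0,0]],[0,[0,0,0],[0,0,0]]]' 30
```

```text
time_s: 7.33
ee_pos: [423.2, 312.0, 124.2]
ee_rot: [-89.9, 0.0, -60.5]
force: [0.6, 0.2, 0.4]
gripper_width: 21.5
time_s: 8.17
ee_pos: [423.3, 312.0, 124.1]
ee_rot: [-89.9, 0.0, -60.5]
force: [-0.1, 0.7, 6.4]
gripper_width: 21.5
```

```bash
python3 -m handwheel '[[0,[0,-5,0],[0,0,0]],[0,[0,-20,0],[0,0,0]],[0,[0,-30,0],[0,0,0]],[0,[0,-30,0],[0,0,0]],[0,[15,-20,-6],[0,1.4,0]],[0,[30,-10,-12],[0,3.2,0]],[0,[38,0,-13],[0,4.2,0]],[0,[38,0,-13],[0,4.2,0]],[0,[38,0,-13],[0,4.2,0]],[0,[38,0,-13],[0,4.2,0]]]' 30
python3 - <<'E'
from h import *
s=env.state();f=env.grab_frame('wrist');cv2.imwrite('pics/w6.png',f[:,:,::-1]);print(s['ee_pos'],s['ee_rot'],s['qpos'],s['force'])
Rm=R.from_euler('xyz',s['ee_rot'],degrees=True);print('to pre (xy) in tool',Rm.inv().apply(np.array([413.4,-45.5,s['ee_pos'][2]])-s['ee_pos']))
E
```

```text
time_s: 9.0
ee_pos: [427.2, 101.6, 237.9]
ee_rot: [-90.0, -0.0, -82.1]
force: [1.1, -0.4, -2.5]
gripper_width: 21.2
[427.22253562 101.62367562 237.94194225] [-9.00475214e+01 -2.57580170e-02 -8.20583146e+01] [ 1.18968602e+01  5.02463616e+00  1.03476576e+02 -2.36338641e-02
  7.15479739e+01  3.96267552e+00] [ 1.14776354 -0.37657919 -2.49870472]
to pre (xy) in tool [ 1.43802835e+02  9.28624459e-02 -3.40172662e+01]
```

View pics/w6.png

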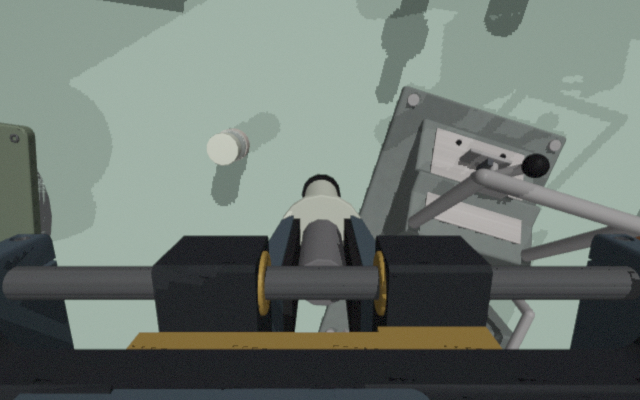

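```bash
python3 -m handwheel '[[0,[36,0,-8.5],[0,4.2,0]],[0,[36.5,0,-5.8],[0,4.2,0]],[0,[36.9,0,-3.1],[0,4.2,0]],[0,[37,0,-0.4],[0,4.2,0]],[0,[0,20,0],[0,0,0]],[0,[0,30,0],[0,0,0]],[0,[0,25,0],[0,0,0]],[0,[0,11,0],[0,0,0]],[0,[0,0,0],[0,0,0]],[0,[0,0,0],[0,0,0]]]' 30
python3 - <<'E'
from h import *
import pickle
s=env.state();f=env.grab_frame('wrist');cv2.imwrite('pics/w7.png',f[:,:,::-1]);pickle.dump(s,open('w7.pkl','wb'));print(s['ee_pos'],s['ee_rot'],s['qpos'],s['force'])
f=env.grab_frame('scene');cv2.imwrite('pics/s7.png',cv2.resize(f[130:310,190:430,::-1],None,fx=3.3,fy=3.3,interpolation=cv2.INTER_CUBIC))
E
python3 wov.py pics/w7.png w7.pkl 573.9 30.7 -8.85 -1.8 220 60 400 300 2 pics/w7o.png
```

```text
time_s: 9.88
ee_pos: [414.2, -43.8, 152.0]
ee_rot: [-90.1, -0.0, -98.7]
force: [0.5, 0.6, -0.9]
gripper_width: 21.6
[414.15225776 -43.81287755 152.00415011] [-9.01010235e+01 -4.34896767e-03 -9.86712603e+01] [-7.61914636e+00  7.25561121e+00  1.14299154e+02 -2.92270988e-03
  5.85463214e+01  1.05364508e+00] [ 0.48657063  0.5610605  -0.88734604]
```

View pics/w7o.png

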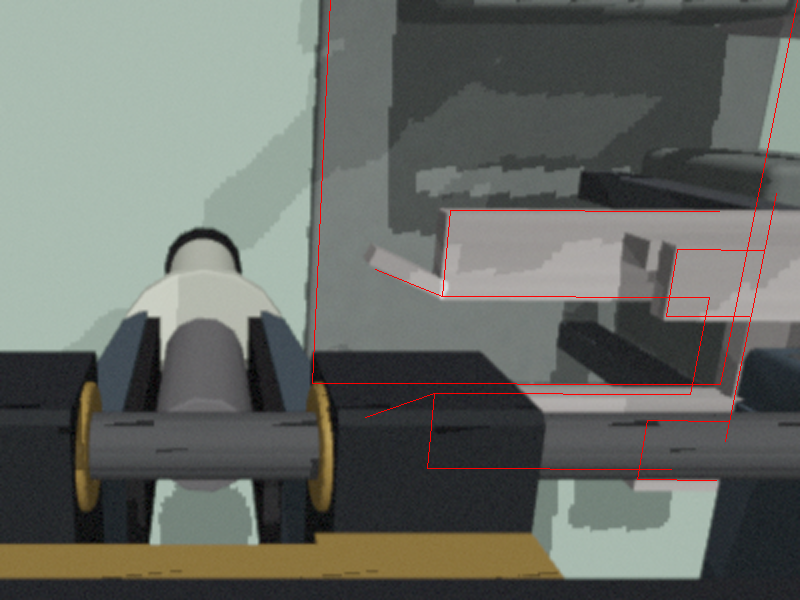

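View pics/s7.png

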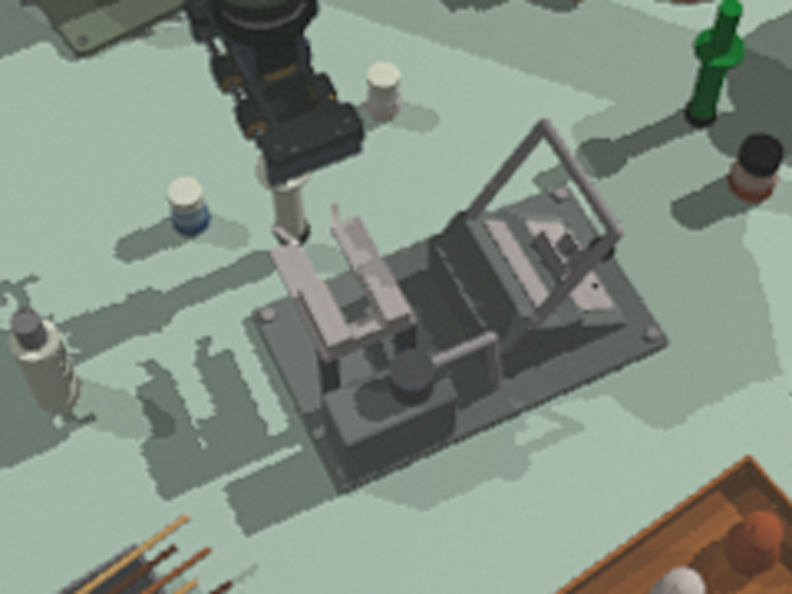

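```bash
python3 - <<'E'
from h import *
import pickle
s=pickle.load(open('w7.pkl','rb'))
K,T=wristT(s);Rm=R.from_euler('xyz',s['ee_rot'],degrees=True).as_matrix()
a=np.linspace(0,2*np.pi,361)
for dx in(-2,0,2):
  for nm,r,y in(('flange',24,24.1),('flangetop',24,18.1),('foot',16,124.1)):
    P=np.c_[r*np.cos(a)+dx,np.full(361,y),r*np.sin(a)]@Rm.T+s['ee_pos'];uv=proj((K,T),P);print(dx,nm,'minv',uv[:,1].min().round(1),'u at',uv[:,0].min().round(1),uv[:,0].max().round(1))
sd=np.array([556.74,-67.79,0]);u=np.array([np.cos(np.radians(-8.85)),np.sin(np.radians(-8.85)),0]);l=np.array([-u[1],u[0],0])
d=s['ee_pos']-sd;print('along',d@u,'lat',d@l)
E
```

```text
-2 flange minv 186.7 u at 278.1 361.6
-2 flangetop minv 189.2 u at 276.9 362.7
-2 foot minv 169.3 u at 301.4 339.3
0 flange minv 190.2 u at 278.2 361.5
0 flangetop minv 192.7 u at 277.0 362.6
0 foot minv 171.7 u at 301.4 339.3
2 flange minv 193.6 u at 278.3 361.4
2 flangetop minv 196.3 u at 277.1 362.5
2 foot minv 174.0 u at 301.5 339.2
along -144.57900026409786 lat 1.7547996289395174
```

Overlay agrees within about 1 mm. The barrel sits about 1.8 mm along tool +x, which cancels the TCP's +1.75 mm lateral offset, so I slide straight in.

```bash
python3 -m handwheel '[[0,[0,0,8],[0,0,0]],[0,[0,0,15],[0,0,0]],[0,[0,0,15],[0,0,0]],[0,[0,0,15],[0,0,0]],[0,[0,0,15],[0,0,0]],[0,[0,0,15],[0,0,0]],[0,[0,0,10],[0,0,0]],[0,[0,0,7],[0,0,0]],[0,[0,0,0],[0,0,0]],[0,[0,0,0],[0,0,0]]]' 30
cat > st.py <<'E'
from h import *
import sys,pickle
n=sys.argv[1]
s=env.state();f=env.grab_frame('wrist');cv2.imwrite(f'pics/w{n}.png',f[:,:,::-1]);pickle.dump(s,open(f'w{n}.pkl','wb'));print(s['time_s'],s['ee_pos'],s['ee_rot'],s['qpos'],s['force'],s['torque'])
sd=np.array([556.74,-67.79,0]);u=np.array([np.cos(np.radians(-8.85)),np.sin(np.radians(-8.85)),0]);l=np.array([-u[1],u[0],0])
d=s['ee_pos']-sd;print('along',d@u,'lat',d@l)
E
python3 st.py 8
python3 wov.py pics/w8.png w8.pkl 573.9 30.7 -8.85 -1.8 180 60 400 300 2 pics/w8o.png
```

```text
time_s: 10.82
ee_pos: [513.4, -59.1, 152.4]
ee_rot: [-90.0, -0.0, -98.7]
force: [-0.3, -0.8, -1.5]
gripper_width: 21.3
10.8167 [513.38788455 -59.0779661  152.4256578 ] [-9.00046126e+01 -7.32406605e-03 -9.86789564e+01] [-7.83483666e+00  1.59222923e+01  1.02607834e+02 -8.25776576e-03
  6.14745941e+01  8.48063858e-01] [-0.26477253 -0.7701938  -1.50549316] [-0.09551073 -0.1206159  -0.01379438]
along -44.17631730631359 lat 1.9386691534251423
```

View pics/w8o.png

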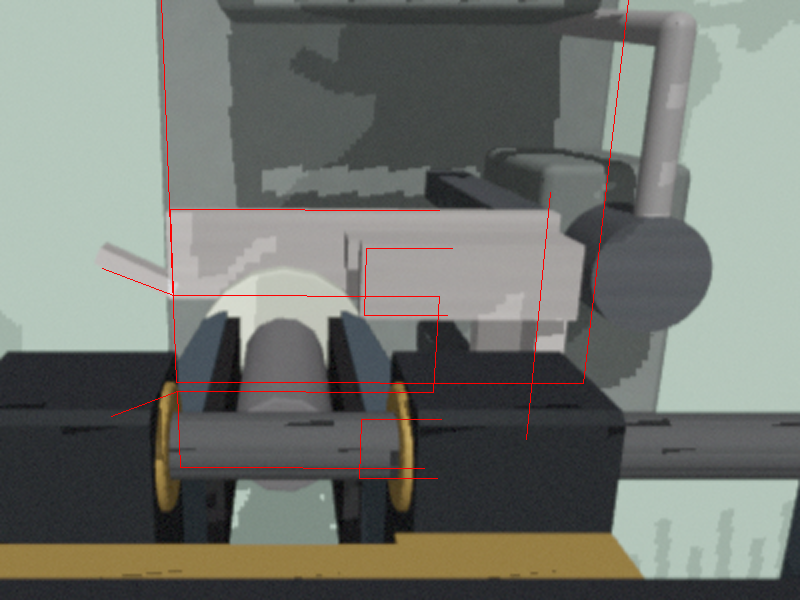

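```bash
python3 - <<'E'
from h import *
import pickle
K1=wristT(pickle.load(open('w1.pkl','rb')));K8=wristT(pickle.load(open('w8.pkl','rb')))
p=tri([(K1,(215+677/3.3,195/3.3)),(K8,(180+655/2,60+268/2))]);print('drum top',p);p[2]
sd=np.array([556.74,-67.79,0]);u=np.array([np.cos(np.radians(-8.85)),np.sin(np.radians(-8.85)),0]);print((p-sd)@u)
E
python3 -m handwheel '[[0,[0,0,4],[0,0,0]],[0,[0,0,6],[0,0,0]],[0,[0,0,6],[0,0,0]],[0,[0,0,6],[0,0,0]],[0,[0,0,6],[0,0,0]],[0,[0,0,6],[0,0,0]],[0,[0,0,4],[0,0,0]],[0,[0,0,2],[0,0,0]],[0,[0,0,0],[0,0,0]],[0,[0,0,0],[0,0,0]]]' 30
python3 st.py 9
python3 wov.py pics/w9.png w9.pkl 573.9 30.7 -8.85 -1.8 180 60 400 300 2 pics/w9o.png
```

```text
drum top [627.81049781 -59.07518681 112.33327723]
68.88360992772077
time_s: 11.7
ee_pos: [553.3, -65.3, 152.3]
ee_rot: [-90.0, -0.0, -98.7]
force: [0.6, -0.6, -1.5]
gripper_width: 21.8
11.7 [553.27896906 -65.27017409 152.28906295] [-8.99585193e+01 -1.56348006e-02 -9.86790176e+01] [-7.90109680e+00  1.93455753e+01  9.74902492e+01 -1.81579881e-02
  6.31229120e+01  7.86118182e-01] [ 0.6411034  -0.61941624 -1.54433189] [-0.32615873 -0.18160189 -0.04679764]
along -3.8074962437960878 lat 1.9573528500125976
```

View pics/w9o.png

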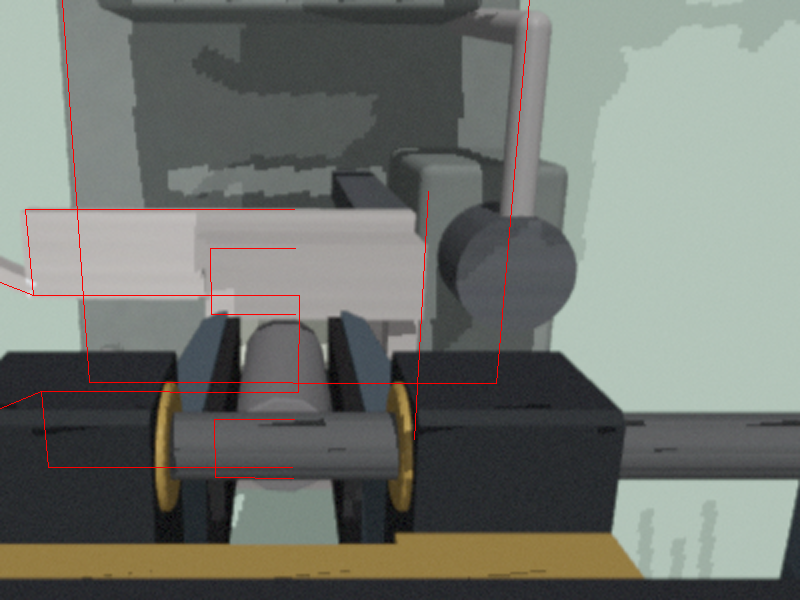

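```bash
python3 -m handwheel '[[0,[0,0,1],[0,0,0]],[0,[0,0,1],[0,0,0]],[0,[0,0,1],[0,0,0]],[0,[0,0,1],[0,0,0]],[0,[0,0,1],[0,0,0]],[0,[0,0,1],[0,0,0]],[0,[0,0,0],[0,0,0]],[0,[0,0,0],[0,0,0]],[0,[0,0,0],[0,0,0]],[0,[0,0,0],[0,0,0]]]' 30
python3 st.py 10
```

```text
time_s: 12.58
ee_pos: [556.8, -65.8, 152.2]
ee_rot: [-90.3, -0.0, -98.7]
force: [-6.9, -0.7, 1.7]
gripper_width: 21.3
12.5833 [556.82471111 -65.78516259 152.23272985] [-9.02627676e+01 -1.54958027e-02 -9.86809571e+01] [-7.90596448e+00  1.98052984e+01  9.67876163e+01 -1.33222216e-02
  6.36700391e+01  7.80964442e-01] [-6.93265057 -0.66143406  1.69165272] [-1.70090161e-01  1.18486508e+00  8.07113563e-04]
along -0.22473798887139126 lat 1.9940014673450002
```

```bash
python3 -m handwheel '[[0,[0,0,-1],[0,0,0]],[0,[0,0,-1],[0,0,0]],[0,[0,1,0],[0,0,0]],[0,[0,1,0],[0,0,0]],[0,[0,1,0],[0,0,0]],[0,[0,0,0],[0,0,0]],[0,[0,0,0],[0,0,0]],[0,[0,0,0],[0,0,0]],[0,[0,0,0],[0,0,0]],[0,[0,0,0],[0,0,0]]]' 30
python3 st.py 11
```

```text
time_s: 13.47
ee_pos: [556.6, -65.7, 149.3]
ee_rot: [-90.0, -0.0, -98.7]
force: [-3.6, -1.5, 1.6]
gripper_width: 21.5
13.4667 [556.5935134  -65.74905132 149.28285108] [-9.00345953e+01 -1.15085617e-02 -9.86807010e+01] [-7.90609812e+00  1.98180145e+01  9.72357779e+01 -1.23923740e-02
  6.29809559e+01  7.80239404e-01] [-3.59772116 -1.53895214  1.56887905] [-0.35458306  0.91538733  0.03666474]
along -0.45873882075028305 lat 1.994113474410387
```

View pics/w11.png

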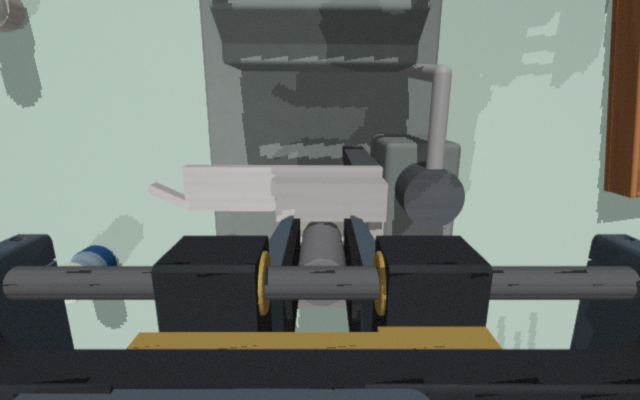

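```bash
python3 -m handwheel '[[0.55,[0,0,0],[0,0,0]],[0.55,[0,0,0],[0,0,0]],[0.55,[0,0,0],[0,0,0]],[0.55,[0,0,0],[0,0,0]],[0.55,[0,0,0],[0,0,0]],[0.55,[0,0,0],[0,0,0]],[0.55,[0,0,0],[0,0,0]],[0.55,[0,0,0],[0,0,0]],[0.55,[0,-5,0],[0,0,0]],[0.55,[0,-15,0],[0,0,0]]]' 30
python3 st.py 12
python3 - <<'E'
from h import *
f=env.grab_frame('scene');cv2.imwrite('pics/s12.png',cv2.resize(f[130:310,190:430,::-1],None,fx=3.3,fy=3.3,interpolation=cv2.INTER_CUBIC))
E
```

```text
time_s: 14.35
ee_pos: [555.5, -65.5, 167.8]
ee_rot: [-90.3, -0.0, -98.7]
force: [-0.4, 0.9, 0.2]
gripper_width: 50.2
14.35 [555.45249481 -65.51426218 167.81724957] [-9.02643845e+01 -7.38655072e-03 -9.86820038e+01] [-7.90270274e+00  1.89427334e+01  9.56685617e+01 -4.15987328e-03
  6.56531654e+01  7.81041838e-01] [-0.3768393   0.89325664  0.23332789] [-0.08335396 -0.06226451 -0.00833402]
along -1.6222948974689095 lat 2.0505637073067335
```

View pics/w12.png

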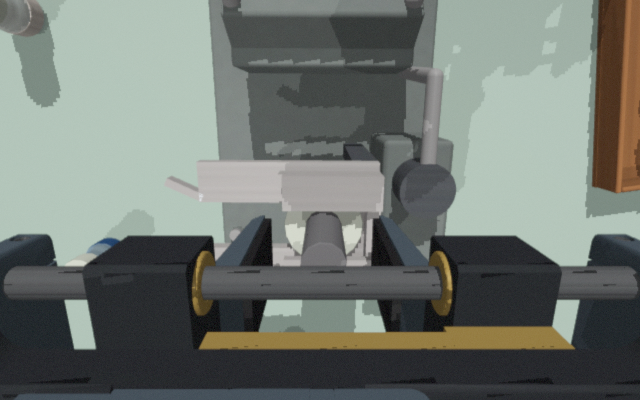

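View pics/s12.png

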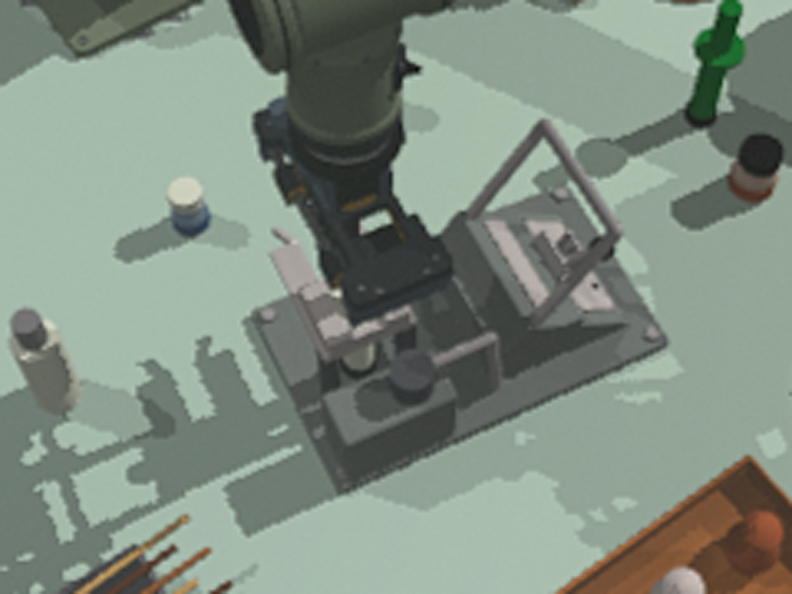

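```bash
python3 -m handwheel '[[0.55,[0,-30,0],[0,0,0]],[0.55,[0,-40,0],[0,0,0]],[0.55,[0,-40,0],[0,0,0]],[0.55,[0,-30,0],[0,0,0]],[0.45,[20,0,0],[0,0,0]],[0.45,[30,0,0],[0,0,0]],[0.45,[20,0,0],[0,0,0]],[0.45,[0,0,0],[0,0,0]],[0.45,[0,0,0],[0,0,0]],[0.45,[0,0,0],[0,0,0]]]' 30
python3 st.py 13
python3 wov.py pics/w13.png w13.pkl 573.9 30.7 -8.85 -1.8 180 20 400 300 2 pics/w13o.png
python3 - <<'E'
from h import *
import pickle
A=[];b=[]
for n in(2,3,4,7,8,9,10,11,12,13,1):
    s=pickle.load(open(f'w{n}.pkl','rb'));q=np.radians(s['qpos']);p=s['ee_pos'];r=np.hypot(p[0],p[1]);q23=q[1]+q[2];psi=q23+q[4]
    A+= [[1,0,np.sin(q[1]),np.sin(q23),np.cos(q23)],[0,1,np.cos(q[1]),np.cos(q23),-np.sin(q23)]];b+=[r,p[2]]
    if n in(2,7): print(np.degrees(np.arctan2(p[1],p[0]))-s['qpos'][0])
x,res,rk,_=np.linalg.lstsq(np.array(A),np.array(b),rcond=None);print(x,res,rk); print(np.abs(np.array(A)@x-b).max())
E
```

```text
time_s: 15.28
ee_pos: [546.3, -134.3, 309.0]
ee_rot: [-90.0, 0.0, -98.7]
force: [0.4, 0.1, 0.4]
gripper_width: 41.2
15.2833 [ 546.31846369 -134.32044463  309.04985281] [-9.00175974e+01  4.39356323e-02 -9.86862876e+01] [-1.50092123e+01  1.47226726e+01  8.11810593e+01  4.19511602e-02
  8.41185987e+01 -6.32723838e+00] [0.40392127 0.11120405 0.42519512] [-0.00747379 -0.09910675 -0.02075404]
along -0.061875564763206714 lat -67.34170069781399
1.2086983286963964
1.5803266613817195
[ 2.75936740e-01 -1.93677160e+02  5.90425909e+02  4.17103538e+02
  2.55558472e+01] [5.13204731] 5
1.2313886706141375
```

View pics/w13o.png

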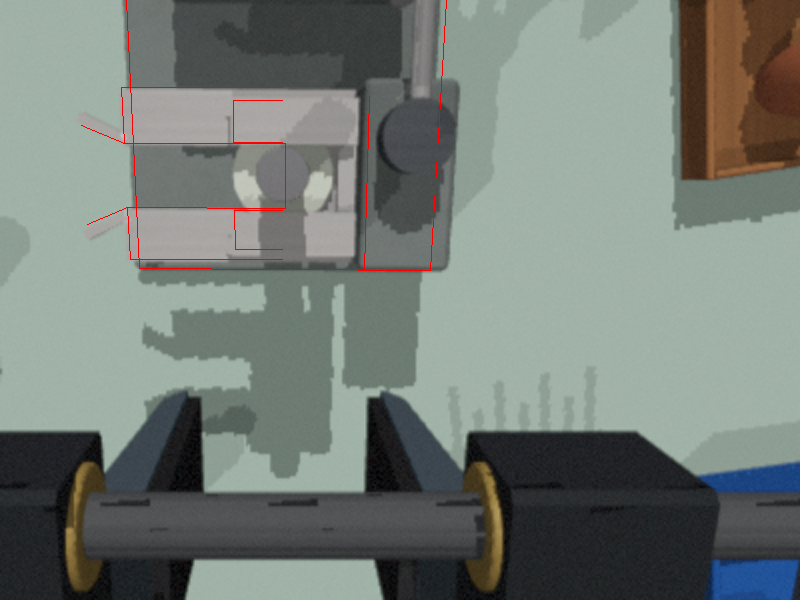

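```bash
cat > kin.py <<'E'
from h import *
from scipy.optimize import least_squares
def geo(L6=350):return dict(d=L6-193.7,L2=590.4,L4=417.1,a3=25.6,L6=L6)
def fk(q,L6=350,off=11):
    g=geo(L6);q=np.radians(q);Rz=lambda a:R.from_euler('z',a).as_matrix();Ry=lambda a:R.from_euler('y',a).as_matrix()
    B=Rz(q[0]);p=np.array([0,off,g['d']]);A2=Ry(q[1]);p=p+A2@[0,0,g['L2']];A3=A2@Ry(q[2]);p=p+A3@[g['a3'],0,g['L4']]
    A5=A3@Rz(q[3])@Ry(q[4]);p=p+A5@[0,0,g['L6']];A6=A5@Rz(q[5]);Rt=B@A6@C;return B@p,Rt
# C: at q (q6~0) tool down; tool y=approach(z6). choose from data
C=np.eye(3)
# at q2+q3+q5=180, A6=Ry(180): x6=-x(radial in), z6=down, y6=y. tool: y=z6, z=radial out=-x6, x=y×z -> -y? tangential CW = -y6
C=np.array([[0,0,-1],[-1,0,0],[0,1,0.]])
def ik(p,Rt,q0,L6=350):
    lo=np.array([-177,-48,12.3,-77,2.9,-146.]);hi=np.array([177,115,149.7,257,150.4,146.])
    def f(q):
        a,b=fk(q,L6);return np.r_[(a-p)/10,R.from_matrix(b@Rt.T).as_rotvec()*10]
    r=least_squares(f,np.clip(q0,lo+1e-3,hi-1e-3),bounds=(lo,hi));return r.x,np.abs(r.fun).max()
YAW=np.radians(-8.85);Rd=R.from_euler('z',YAW).as_matrix();DO=np.array([573.9,30.7,0])
n=np.array([0,np.sin(np.radians(35)),np.cos(np.radians(35))]);X=np.array([1.,0,0])
def lean(a): # a>0 to +x. returns stem dir world, tool R world
    d=n*np.cos(a)+X*np.sin(a);e=X*np.cos(a)-n*np.sin(a);y=-d;x=np.cross(y,e)
    return Rd@d,Rd@np.c_[x,y,e]
E
python3 - <<'E'
from kin import *
import pickle
for m in(3,4,7,13):
    s=pickle.load(open(f'w{m}.pkl','rb'));p,Rt=fk(s['qpos']);print(p-s['ee_pos'],R.from_matrix(Rt).as_euler('xyz',degrees=True),s['ee_rot'])
piv=DO+Rd@[-2,90.5,48]
for L6 in(280,350):
  print(L6)
  for al,sl in((.44,0),(.44,60),(.44,110),(.2,60),(.2,110),(0,0),(0,110),(-.44,0),(-.44,60)):
    d,_=lean(.44 if al>0 else al);t,Rt=lean(al)
    if al==0:d,_=lean(.44)
    ball=piv+58*d;p=ball+(sl-19)*t
    q,e=ik(p,Rt,[15,25,85,-20,90,0],L6);print(al,sl,np.round(p),np.round(q),round(e,2))
E
```

```text
[-0.04878026 -0.59020208 -0.11236739] [-8.99996514e+01 -9.11488698e-03 -6.05776395e+01] [-8.99996514e+01 -9.11488698e-03 -6.05776395e+01]
[-0.14040918 -0.71132996 -0.06132346] [-8.98542767e+01  1.06502261e-02 -6.04960843e+01] [-8.98542767e+01  1.06502261e-02 -6.04960843e+01]
[-0.38971862 -0.45295104 -0.11995476] [-9.01010235e+01 -4.34896767e-03 -9.86712603e+01] [-9.01010235e+01 -4.34896767e-03 -9.86712603e+01]
[-0.4195017  -0.39437129 -0.10019346] [-9.00175974e+01  4.39356323e-02 -9.86862876e+01] [-9.00175974e+01  4.39356323e-02 -9.86862876e+01]
280
0.44 0 [605. 138.  77.] [ 19.  47.  70. -16. 103.  38.] 0.0
0.44 60 [635. 165. 121.] [ 20.  48.  60. -16. 111.  36.] 0.0
0.44 110 [660. 187. 158.] [ 21.  50.  50. -16. 119.  35.] 0.0
0.2 60 [626. 168. 124.] [ 23.  42.  70. -22.  98.  38.] 0.0
0.2 110 [641. 194. 164.] [ 25.  43.  62. -22. 105.  37.] 0.0
0 0 [613. 136.  75.] [ 24.  38.  84. -29.  80.  44.] 0.0
0 110 [623. 198. 166.] [ 28.  37.  73. -27.  93.  41.] 0.0
-0.44 0 [573. 143.  77.] [ 31.  30. 106. -52.  59.  66.] 0.0
-0.44 60 [552. 178. 121.] [ 36.  27. 103. -48.  65.  63.] 0.0
350
0.44 0 [605. 138.  77.] [ 20.  51.  62. -15. 106.  38.] 0.0
0.44 60 [635. 165. 121.] [ 21.  53.  51. -15. 115.  36.] 0.0
0.44 110 [660. 187. 158.] [ 22.  56.  39. -16. 124.  34.] 0.0
0.2 60 [626. 168. 124.] [ 25.  46.  64. -21. 100.  39.] 0.0
0.2 110 [641. 194. 164.] [ 26.  47.  56. -21. 107.  38.] 0.0
0 0 [613. 136.  75.] [ 27.  41.  81. -28.  81.  46.] 0.0
0 110 [623. 198. 166.] [ 30.  40.  69. -26.  95.  43.] 0.0
-0.44 0 [573. 143.  77.] [ 36.  31. 106. -51.  60.  70.] 0.0
-0.44 60 [552. 178. 121.] [ 40.  28. 103. -46.  66.  67.] 0.0
```

```bash
python3 - <<'E'
from kin import *
import pickle
s=env.state()
piv=DO+Rd@[-2,90.5,48]
d,Rt=lean(.44)
print('d1',d,'ball',piv+58*d, 'rpy',R.from_matrix(Rt).as_euler('xyz',degrees=True))
p=piv+58*d+(115-19)*d; print('standoff',p)
Rc=R.from_euler('xyz',s['ee_rot'],degrees=True)
print('rotvec tool',(Rc.inv()*R.from_matrix(Rt)).as_rotvec(degrees=True),'shift tool',Rc.inv().apply(p-s['ee_pos']))
E
```

```text
d1 [0.50070706 0.44723594 0.74112917] ball [614.88808006 146.36993292  90.98549212] rpy [-115.21014299  -35.          -98.85      ]
standoff [662.95595815 189.30458286 162.13389287]
rotvec tool [-24.45983757   7.90531412 -34.41747371] shift tool [-337.11363995  147.1609987    66.70426066]
```

```bash
python3 -m handwheel '[[0.45,[-20,0,4],[0,0,0]],[0.45,[-35,0,7],[0,0,0]],[0.45,[-40,0,8],[0,0,0]],[0.45,[-40,0,8],[0,0,0]],[0.45,[-40,0,8],[0,0,0]],[0.45,[-40,0,8],[0,0,0]],[0.45,[-40,0,8],[0,0,0]],[0.45,[-40,0,8],[0,0,0]],[0.45,[-30,5,6],[0,0,0]],[0.45,[-13,5,2],[0,0,0]]]' 30
python3 st.py 14
cat > plan.py <<'E'
# prints tool-frame per-row shifts/turns for interpolating from current to a target pose in N rows
from kin import *
def plan(p,Rt,N,s=None):
    s=s or env.state();Rc=R.from_euler('xyz',s['ee_rot'],degrees=True);rv=(Rc.inv()*R.from_matrix(Rt)).as_rotvec(degrees=True)
    dp=(p-s['ee_pos'])/N
    for k in range(N):
        Rk=Rc*R.from_rotvec(rv*k/N,degrees=True);print(np.round(Rk.inv().apply(dp),1),np.round(rv/N,2))
piv=DO+Rd@[-2,90.5,48]
E
python3 - <<'E'
from plan import *
d,Rt=lean(.44);plan(piv+(58+96)*d,Rt,8)
print('path z ok; ball',piv+58*d)
E
```

```text
time_s: 16.17
ee_pos: [664.0, 194.9, 298.2]
ee_rot: [-90.0, 0.1, -98.4]
force: [-0.3, -0.1, -0.6]
gripper_width: 40.6
16.1667 [663.97045823 194.89957448 298.19037767] [-90.0143048    0.10420524 -98.38014755] [15.35758431 27.69630313 63.02422429  0.10115629 89.25062041 23.73642131] [-0.31820766 -0.1004217  -0.62201537] [-0.00846629 -0.06408663  0.02845037]
along 65.53951571308896 lat 276.05933346313986
[ 0.8 16.8  0.1] [-3.05  1.03 -4.3 ]
[-0.5 16.8  1. ] [-3.05  1.03 -4.3 ]
[-1.8 16.6  1.8] [-3.05  1.03 -4.3 ]
[-3.1 16.3  2.7] [-3.05  1.03 -4.3 ]
[-4.3 15.9  3.5] [-3.05  1.03 -4.3 ]
[-5.6 15.3  4.2] [-3.05  1.03 -4.3 ]
[-6.8 14.6  4.9] [-3.05  1.03 -4.3 ]
[-7.9 13.7  5.5] [-3.05  1.03 -4.3 ]
path z ok; ball [614.88808006 146.36993292  90.98549212]
```

View pics/w14.png

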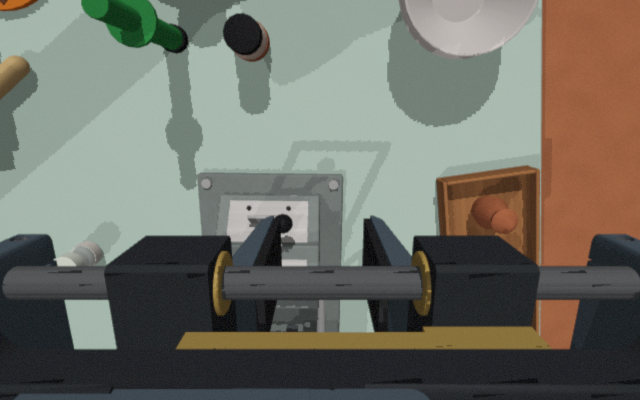

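```bash
python3 -m handwheel '[[0.45,[0.8,16.8,0],[-3,1,-4.3]],[0.45,[-0.5,16.8,1],[-3,1,-4.3]],[0.45,[-1.8,16.6,1.8],[-3.1,1,-4.3]],[0.45,[-3,16.3,2.7],[-3,1,-4.3]],[0.45,[-4.3,16,3.5],[-3.1,1.1,-4.3]],[0.45,[-5.6,15.3,4.2],[-3,1,-4.3]],[0.45,[-6.8,14.6,5],[-3.1,1.1,-4.3]],[0.45,[-8,13.7,5.5],[-3.1,1,-4.3]],[0.45,[0,0,0],[0,0,0]],[0.45,[0,0,0],[0,0,0]]]' 30
python3 st.py 15
python3 - <<'E'
from plan import *
import pickle
d,Rt=lean(.44);s=pickle.load(open('w15.pkl','rb'));plan(piv+(58-19)*d,Rt,6,s)
K=wristT(s);print('proj ball',proj(K,piv+58*d),'pivot',proj(K,piv))
u=Rd@np.array([0,-np.cos(np.radians(35)),np.sin(np.radians(35))]);g=piv+64*u+112*(Rd@n);print('guard ends',proj(K,[g+58*Rd@X,g-58*Rd@X]))
r=env.masks_of('wrist','ball')
for x in r:print(x['p'],x['location'])
E
```

```text
time_s: 17.05
ee_pos: [663.0, 182.4, 161.0]
ee_rot: [-115.4, -35.2, -99.1]
force: [-0.5, 0.3, 0.5]
gripper_width: 40.8
17.05 [662.97054793 182.42293067 161.03353439] [-115.37060791  -35.24471846  -99.0608506 ] [ 21.04179435  55.00160024  41.32536788 -16.38843482 123.16327953
  34.21529421] [-0.52631854  0.28532679  0.47453166] [ 0.22122361 -0.34707484  0.021764  ]
along 66.4710186601443 lat 263.5773959650336
[-0.9 18.5 -0.4] [ 0.05 -0.04  0.02]
[-0.9 18.5 -0.4] [ 0.05 -0.04  0.02]
[-0.9 18.5 -0.4] [ 0.05 -0.04  0.02]
[-0.8 18.5 -0.5] [ 0.05 -0.04  0.02]
[-0.8 18.5 -0.5] [ 0.05 -0.04  0.02]
[-0.8 18.5 -0.5] [ 0.05 -0.04  0.02]
proj ball [[317.30997417 192.68320276]] pivot [[318.29976545 177.30370494]]
guard ends [[324.07851812 319.76651774]
 [184.37222078 281.66925234]]
0.58 [314.2, 194.0]
```

View pics/w15.png

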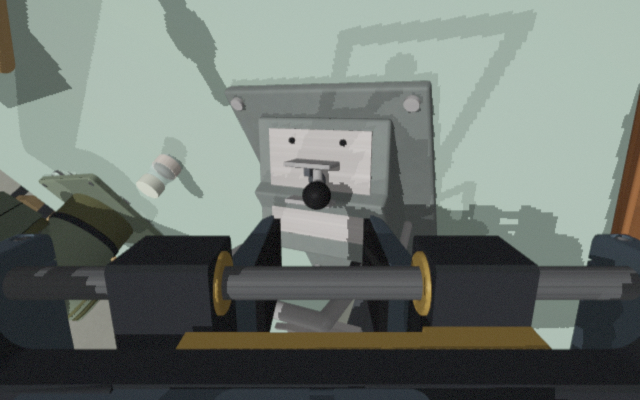

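```bash
python3 -m handwheel '[[0.45,[-0.7,10,-0.6],[0,0,0]],[0.45,[-0.7,18,-0.6],[0,0,0]],[0.45,[-0.7,18,-0.6],[0,0,0]],[0.45,[-0.7,18,-0.6],[0,0,0]],[0.45,[-0.7,16,-0.6],[0,0,0]],[0.45,[-0.4,10,-0.3],[0,0,0]],[0.45,[0,5,0],[0,0,0]],[0.45,[0,0,0],[0,0,0]],[0.45,[0,0,0],[0,0,0]],[0.45,[0,0,0],[0,0,0]]]' 40
python3 st.py 16
python3 - <<'E'
from plan import *
import pickle
d,Rt=lean(.44);s=pickle.load(open('w16.pkl','rb'));plan(piv+(58-19)*d,Rt,1,s)
K=wristT(s);print('proj ball',proj(K,piv+58*d))
f=env.grab_frame('scene');cv2.imwrite('pics/s16.png',cv2.resize(f[130:310,230:470,::-1],None,fx=3.3,fy=3.3,interpolation=cv2.INTER_CUBIC))
E
```

```text
time_s: 17.98
ee_pos: [614.4, 145.2, 95.3]
ee_rot: [-114.7, -35.0, -99.5]
force: [0.1, 0.1, -0.6]
gripper_width: 40.8
17.9833 [614.40665352 145.20854118  95.32023064] [-114.70974269  -34.97448518  -99.46020034] [ 19.86213713  50.26137506  60.81151985 -15.20358149 108.08342227
  37.64107899] [ 0.0539919   0.07113294 -0.62645882] [ 0.26885134 -0.34546362 -0.0035202 ]
along 24.210667419992937 lat 219.33459612057788
[-3.4 21.5  1.4] [-0.15 -0.44 -0.23]
proj ball [[323.28559407 237.41371622]]
```

View pics/w16.png

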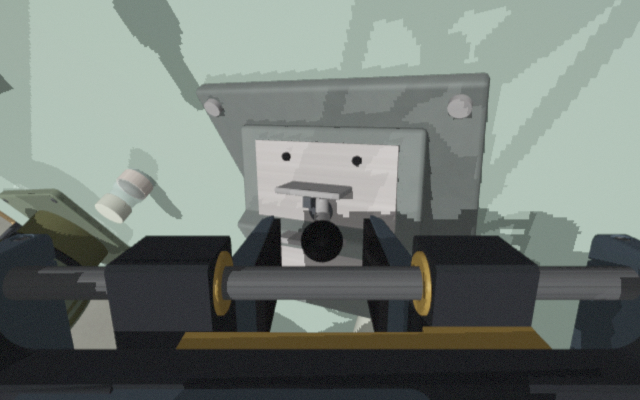

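View pics/s16.png

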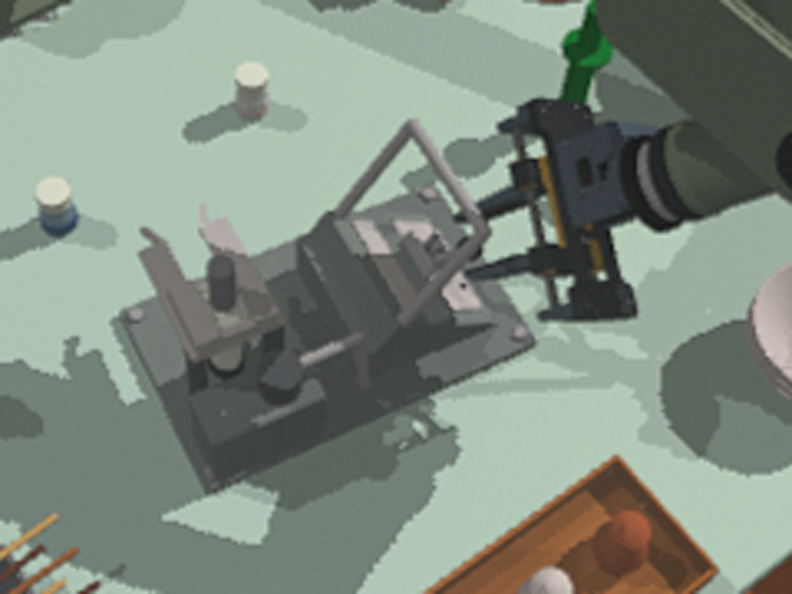

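```bash
python3 -m handwheel '[[0.45,[-1,7,0.2],[-0.1,-0.4,-0.2]],[0.45,[-1,7,0.2],[0,0,0]],[0.45,[0,5,0],[0,0,0]],[0.45,[0,2,0],[0,0,0]],[0.45,[0,0,0],[0,0,0]],[0.45,[0,0,0],[0,0,0]],[0.45,[0,0,0],[0,0,0]],[0.45,[0,0,0],[0,0,0]],[0.45,[0,0,0],[0,0,0]],[0.45,[0,0,0],[0,0,0]]]' 40
python3 st.py 17
python3 - <<'E'
from plan import *
import pickle
d,Rt=lean(.44);s=pickle.load(open('w17.pkl','rb'));plan(piv+(58-19)*d,Rt,1,s)
K=wristT(s);print('proj ball',proj(K,piv+58*d))
E
```

```text
time_s: 18.92
ee_pos: [603.7, 137.1, 76.6]
ee_rot: [-115.4, -35.1, -98.8]
force: [-0.2, 0.4, -0.4]
gripper_width: 40.8
18.9167 [603.70999711 137.07925964  76.5745222 ] [-115.36393023  -35.10241883  -98.76912362] [ 19.6186181   50.16879738  64.14341897 -15.23648763 105.31975391
  37.80688955] [-0.1919576   0.42101209 -0.40352166] [ 0.20279417 -0.40764614 -0.01275614]
along 14.892035148042924 lat 209.65643673315304
[-0.7 -1.4  1. ] [0.11 0.02 0.12]
proj ball [[322.52384976 261.35586217]]
```

View pics/w17.png

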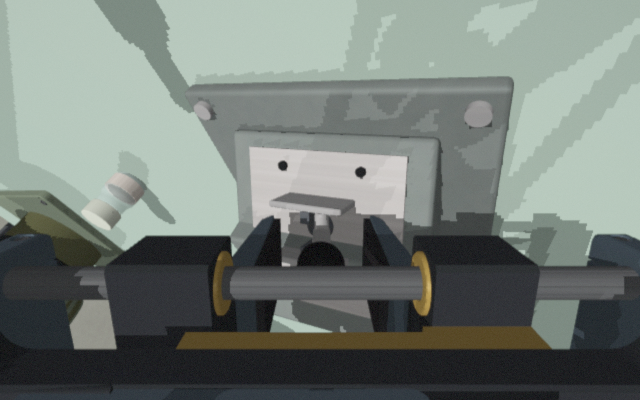

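```bash
python3 -m handwheel '[[0,[0,0,0],[0,0,0]],[0,[0,0,0],[0,0,0]],[0,[0,0,0],[0,0,0]],[0,[0,0,0],[0,0,0]],[0,[0,0,0],[0,0,0]],[0,[0,0,0],[0,0,0]],[0,[0,0,0],[0,0,0]],[0,[0,0,0],[0,0,0]],[0,[0,0,0],[0,0,0]],[0,[0,0,0],[0,0,0]]]' 45
python3 st.py 18
```

```text
time_s: 19.8
ee_pos: [603.5, 137.1, 76.5]
ee_rot: [-115.4, -35.1, -98.8]
force: [-0.6, -0.2, 1.0]
gripper_width: 19.7
19.8 [603.48207404 137.1064063   76.50314896] [-115.40637013  -35.10867044  -98.75030658] [ 19.62098371  50.17267869  64.1622966  -15.22324136 105.33084949
  37.80667727] [-0.64115196 -0.21056697  0.95005287] [ 0.33773718 -0.18427338 -0.12861949]
along 14.6626491499226 lat 209.6481946485482
```

```bash
python3 - <<'E'
from h import *
f=cv2.imread('pics/w18.png');cv2.imwrite('pics/w18c.png',cv2.resize(f[180:340,200:440],None,fx=3.3,fy=3.3,interpolation=cv2.INTER_CUBIC))
print(env.state()['gripper_width'])
f=env.grab_frame('top');cv2.imwrite('pics/t18.png',cv2.resize(f[110:260,190:400,::-1],None,fx=3.7,fy=3.7,interpolation=cv2.INTER_CUBIC))
E
```

```text
19.978272399411882
```

View pics/w18c.png

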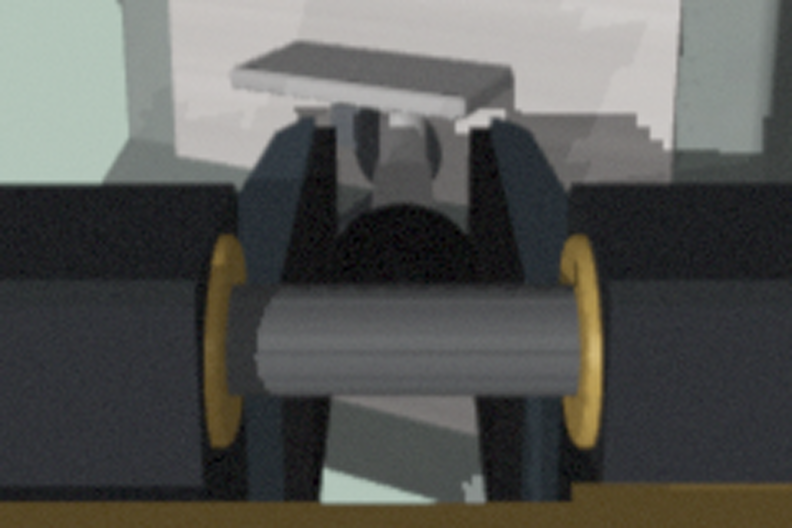

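View pics/t18.png

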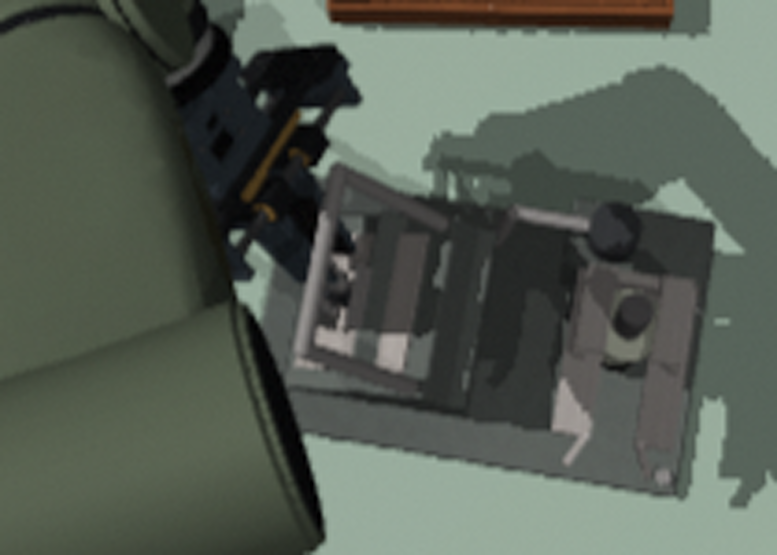

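The ball is between the pads (centre at about u=322) with the stem visible below it. I pull out along the stem.

```bash
python3 -m handwheel '[[0,[0,-1,0],[0,0,0]],[0,[0,-2,0],[0,0,0]],[0,[0,-2,0],[0,0,0]],[0,[0,-2,0],[0,0,0]],[0,[0,-2,0],[0,0,0]],[0,[0,-2,0],[0,0,0]],[0,[0,-1,0],[0,0,0]],[0,[0,0,0],[0,0,0]],[0,[0,0,0],[0,0,0]],[0,[0,0,0],[0,0,0]]]' 55
python3 st.py 19
python3 - <<'E'
from kin import *
import pickle
a=pickle.load(open('w18.pkl','rb'));b=pickle.load(open('w19.pkl','rb'));d,Rt=lean(.44)
print('moved along stem',(b['ee_pos']-a['ee_pos'])@d,'force along',b['force']@d)
f=cv2.imread('pics/w19.png');cv2.imwrite('pics/w19c.png',cv2.resize(f[180:340,200:440],None,fx=3.3,fy=3.3,interpolation=cv2.INTER_CUBIC))
E
```

```text
time_s: 20.73
ee_pos: [609.0, 142.0, 84.7]
ee_rot: [-115.5, -35.2, -98.7]
force: [-5.4, -3.6, -5.5]
gripper_width: 19.6
20.7333 [609.04669673 142.01055303  84.67492811] [-115.53853042  -35.18331763  -98.69127696] [ 19.81050626  50.51210615  62.22646482 -15.230794   107.04842976
  37.53035842] [-5.38665208 -3.59938655 -5.50707234] [ 0.28477042 -0.25823802 -0.07218625]
along 19.406528220087456 lat 215.35006208121476
moved along stem 11.035900478679062 force along -8.3883617393516
```

View pics/w19c.png

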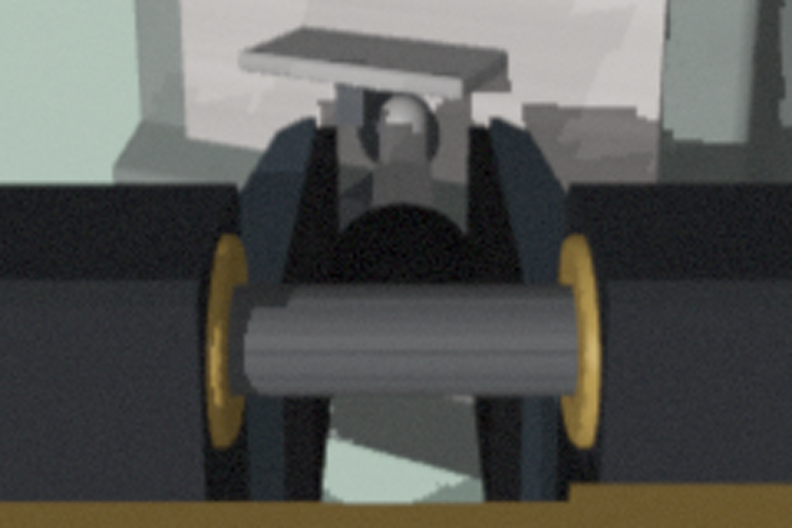

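Stem is out about 11 mm, with 8.4 N on the spring (expected 8 N at the stop). I start the flip in an arc about the pivot: TCP radius 50 mm, turning about tool +x.

```bash
python3 -m handwheel '[[0,[0,-0.7,0],[0,0,0]],[0,[0,0.1,-1.6],[1.8,0,0]],[0,[0,0.1,-3.1],[3.6,0,0]],[0,[0,0.1,-3.1],[3.6,0,0]],[0,[0,0.1,-3.1],[3.6,0,0]],[0,[0,0.1,-3.1],[3.6,0,0]],[0,[0,0.1,-3.1],[3.6,0,0]],[0,[0,0.1,-3.1],[3.6,0,0]],[0,[0,0,0],[0,0,0]],[0,[0,0,0],[0,0,0]]]' 55
python3 st.py 20
cat > ck.py <<'E'
from kin import *
import pickle,sys
s=env.state();Rm=R.from_euler('xyz',s['ee_rot'],degrees=True).as_matrix();piv=DO+Rd@[-2,90.5,48]
g=s['ee_pos']-19*Rm[:,1];v=Rd.T@(g-piv);u=np.array([0,-np.cos(np.radians(35)),np.sin(np.radians(35))])
lx,ly,ln=v@u,v@X,v@n;dt=Rd.T@-Rm[:,1]
print('grasp in pivot frame x,y,n',np.round([lx,ly,ln],1),'r',np.hypot(ly,ln).round(1),'angle(lean)',np.arctan2(ly,ln).round(3),'tool lean',np.arctan2(dt@X,dt@n).round(3))
print('force tool',np.round(Rm.T@s['force'],1),'w',s['gripper_width'])
E
python3 ck.py
```

```text
time_s: 21.62
ee_pos: [590.0, 148.3, 89.4]
ee_rot: [-92.1, -35.1, -98.7]
force: [-1.6, -3.7, -8.2]
gripper_width: 19.3
21.6167 [590.03593549 148.28505786  89.41068247] [-92.12757259 -35.14665171 -98.66672395] [ 27.18917757  38.92139861  82.18978223 -26.55922009  83.80316204
  45.37125457] [-1.56850762 -3.7362803  -8.16209645] [ 0.473294    0.02040516 -0.16781954]
along -0.34322148228297766 lat 218.62509496086318
grasp in pivot frame x,y,n [ 0.6  0.8 68.9] r 68.9 angle(lean) 0.012 tool lean 0.036
force tool [-0.9  8.5 -1.7] w 19.3950750069265
```

View pics/w20.png

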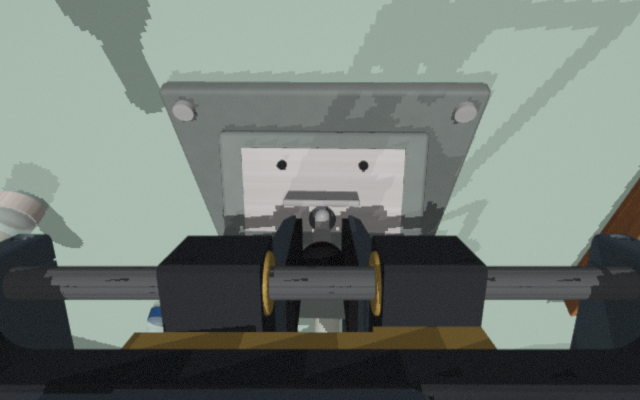

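Mid-flip: ball radius 68.9 mm, 8.5 N axial, grip holds. I finish the arc.

```bash
python3 -m handwheel '[[0,[0,0.1,-1.6],[1.8,0,0]],[0,[0,0.1,-3.1],[3.6,0,0]],[0,[0,0.1,-3.1],[3.6,0,0]],[0,[0,0.1,-3.1],[3.6,0,0]],[0,[0,0.1,-3.1],[3.6,0,0]],[0,[0,0.1,-3.1],[3.6,0,0]],[0,[0,0.1,-3.1],[3.6,0,0]],[0,[0,0.1,-2.6],[3.0,0,0]],[0,[0,0,0],[0,0,0]],[0,[0,0,0],[0,0,0]]]' 55
python3 st.py 21;python3 ck.py
```

```text
time_s: 22.5
ee_pos: [568.3, 148.9, 85.5]
ee_rot: [-65.8, -35.1, -98.8]
force: [-0.9, -4.2, -7.5]
gripper_width: 19.3
22.5 [568.33054489 148.90581898  85.52501868] [-65.76060266 -35.13000999 -98.80880704] [ 35.69849184  30.37403538 105.11333285 -48.95775584  61.36759739
  67.7346658 ] [-0.93800111 -4.20450653 -7.49950249] [ 0.56847528  0.91412414 -0.45275846]
along -21.88570151249644 lat 215.89913099708494
grasp in pivot frame x,y,n [  0.6 -29.3  62.6] r 69.1 angle(lean) -0.437 tool lean -0.423
force tool [-0.2  8.6 -4.5] w 19.39743010373156
```

View pics/w21.png

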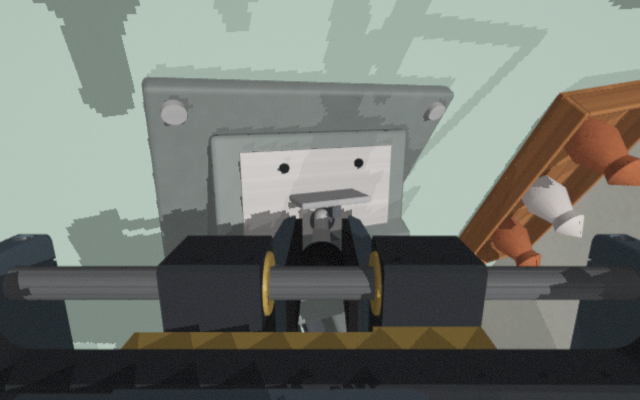

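```bash
python3 -m handwheel '[[0,[0,1,0],[0,0,0]],[0,[0,2,0],[0,0,0]],[0,[0,2,0],[0,0,0]],[0,[0,2,0],[0,0,0]],[0,[0,2,0],[0,0,0]],[0,[0,2,0],[0,0,0]],[0,[0,0.7,0],[0,0,0]],[0,[0,0,0],[0,0,0]],[0,[0,0,0],[0,0,0]],[0,[0,0,0],[0,0,0]]]' 55
python3 st.py 22;python3 ck.py
```

```text
time_s: 23.38
ee_pos: [572.4, 142.4, 77.2]
ee_rot: [-65.6, -35.1, -98.8]
force: [-5.4, -1.5, -6.3]
gripper_width: 19.3
23.3833 [572.39845319 142.37821731  77.21408555] [-65.60663668 -35.10627857 -98.76599398] [ 34.96671637  30.9340583  105.73527137 -49.97787697  60.11356831
  68.44937581] [-5.37577658 -1.51269096 -6.27754693] [ 0.70461269  1.2804826  -0.78403659]
along -16.861964125999332 lat 210.07508393133452
grasp in pivot frame x,y,n [  0.7 -24.5  52.5] r 57.9 angle(lean) -0.437 tool lean -0.427
force tool [-0.5  4.  -7.6] w 19.61642174523973
```

View pics/w22.png

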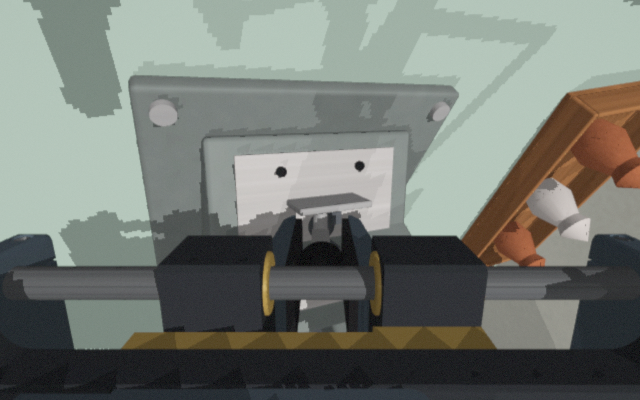

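Ball is back at radius 57.9 mm and lean -0.437, so it is in on the "on" side. I release and withdraw along the stem.

```bash
python3 -m handwheel '[[0.45,[0,0,0],[0,0,0]],[0.45,[0,0,0],[0,0,0]],[0.45,[0,0,0],[0,0,0]],[0.45,[0,0,0],[0,0,0]],[0.45,[0,0,0],[0,0,0]],[0.45,[0,0,0],[0,0,0]],[0.45,[0,-4,0],[0,0,0]],[0.45,[0,-8,0],[0,0,0]],[0.45,[0,-10,0],[0,0,0]],[0.45,[0,-10,0],[0,0,0]]]' 45
python3 st.py 23;python3 ck.py
```

```text
time_s: 24.27
ee_pos: [561.9, 161.6, 102.0]
ee_rot: [-65.6, -35.1, -98.8]
force: [0.5, 1.1, 0.1]
gripper_width: 41.0
24.2667 [561.89723802 161.64697388 101.966218  ] [-65.56856581 -35.09640527 -98.7604195 ] [ 37.14813155  29.25376891 104.10421189 -47.67976618  63.42857446
  66.79150671] [0.51374485 1.09552399 0.06179541] [0.3527665  0.08567151 0.04315373]
along -30.202620012660834 lat 227.49884357864048
grasp in pivot frame x,y,n [  0.2 -37.6  84.9] r 92.8 angle(lean) -0.418 tool lean -0.43
force tool [-1.  -1.2  0.3] w 40.98792604068925
```

View pics/w23.png

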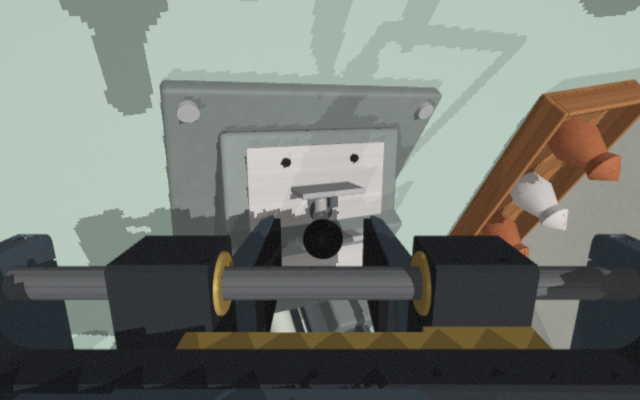

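Released; the ball at (322,239) stays on the front side. I back off further and check.

```bash
python3 -m handwheel '[[0.45,[0,-15,0],[0,0,0]],[0.45,[0,-25,0],[0,0,0]],[0.45,[0,-30,0],[0,0,0]],[0.45,[0,-30,0],[0,0,0]],[0.45,[0,-20,0],[0,0,0]],[0.45,[0,-10,0],[0,0,0]],[0.45,[0,0,0],[0,0,0]],[0.45,[0,0,0],[0,0,0]],[0.45,[0,0,0],[0,0,0]],[0.45,[0,0,0],[0,0,0]]]' 45
python3 st.py 24
python3 - <<'E'
from kin import *
import pickle
piv=DO+Rd@[-2,90.5,48];K=wristT(pickle.load(open('w24.pkl','rb')))
for a,r in((-.44,58),(-.44,61),(-.44,70),(-.32,58),(-.38,58)):print(a,r,proj(K,piv+r*lean(a)[0]))
print('pivot',proj(K,piv))
r=env.masks_of('wrist','ball')
for x in r:print(x['p'],x['location'],x['region'].sum())
f=cv2.imread('pics/w24.png');cv2.imwrite('pics/w24c.png',cv2.resize(f[80:260,200:440],None,fx=3.3,fy=3.3,interpolation=cv2.INTER_CUBIC))
f=env.grab_frame('scene');cv2.imwrite('pics/s24.png',cv2.resize(f[130:310,190:430,::-1],None,fx=3.3,fy=3.3,interpolation=cv2.INTER_CUBIC))
cv2.imwrite('pics/s24f.png',f[:,:,::-1])
f=env.grab_frame('top');cv2.imwrite('pics/t24.png',cv2.resize(f[110:260,220:430,::-1],None,fx=3.7,fy=3.7,interpolation=cv2.INTER_CUBIC))
r=env.masks_of('top','jar')
for x in r:print('jar',x['p'],x['location'])
E
```

```text
time_s: 25.15
ee_pos: [519.1, 235.3, 196.7]
ee_rot: [-65.7, -35.2, -98.7]
force: [-0.0, -0.3, -1.1]
gripper_width: 41.0
25.15 [519.11075721 235.25405659 196.74554029] [-65.70269784 -35.23798331 -98.74756574] [ 45.34159183  24.61935145  95.6047044  -41.07903319  77.57041482
  61.97283367] [-0.00661853 -0.271762   -1.14663257] [0.29887413 0.07840157 0.00125302]
along -83.80402133406767 lat 293.64697539283384
-0.44 58 [[320.72203786 183.99729214]]
-0.44 61 [[320.66624108 184.74161477]]
-0.44 70 [[320.49255159 187.0586127 ]]
-0.32 58 [[328.53286217 183.94514393]]
-0.38 58 [[324.63572417 183.9968515 ]]
pivot [[321.63156466 171.86430915]]
0.77 [321.1, 183.3] 519
jar 0.89 [441.7, 254.8]
jar 0.45 [298.5, 188.7]
```

View pics/w24c.png

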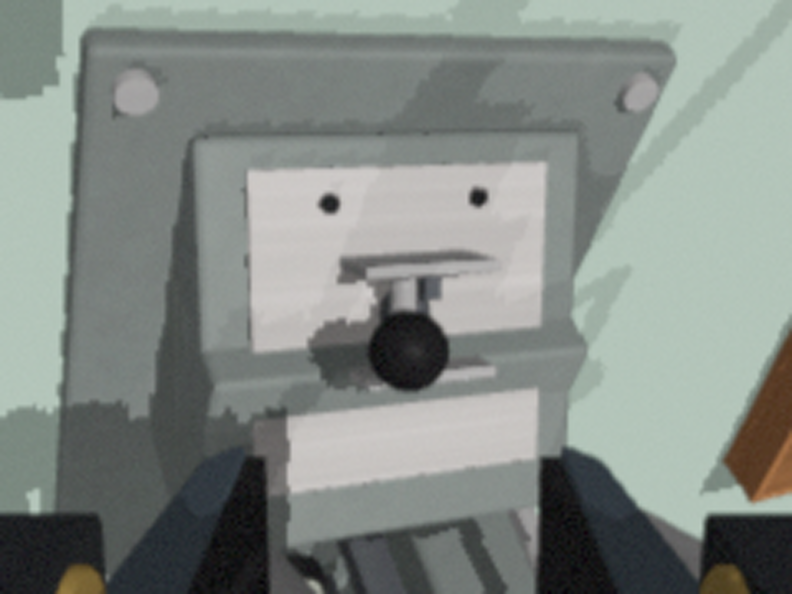

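View pics/s24.png

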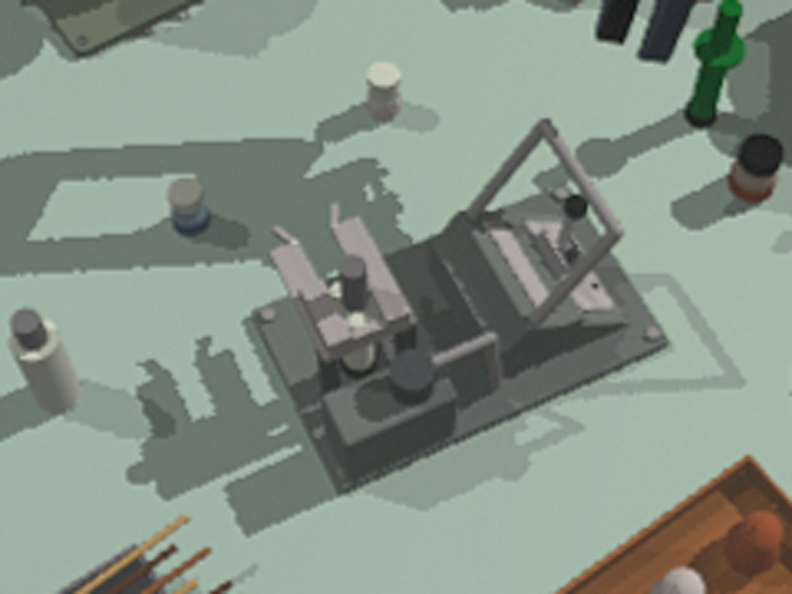

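View pics/t24.png

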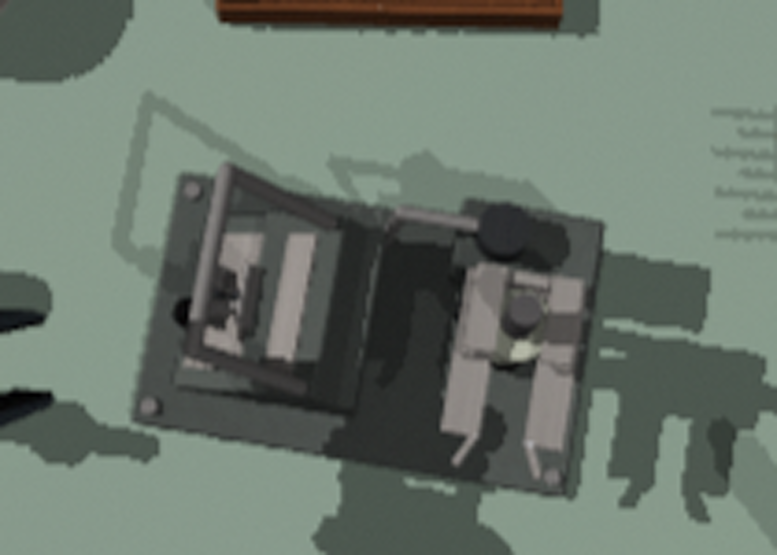

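```bash
python3 - <<'E'
from kin import *
import pickle
piv=DO+Rd@[-2,90.5,48];K=wristT(pickle.load(open('w24.pkl','rb')));S=cam('scene');T=cam('top')
sc=(190+(575+.5)/3.3-.5,130+(206+.5)/3.3-.5);wr=(200+408.5/3.3-.5,80+350.5/3.3-.5)
p=tri([(S,sc),(K,wr)]);v=Rd.T@(p-piv);print(p,'lean',np.arctan2(v@X,v@n),'r',np.linalg.norm(v))
# off position reference, from first views
for a,r in((-.44,58),(-.44,70),(-.32,58)):
    q=piv+r*lean(a)[0];print(a,r,'scene',proj(S,q),'top',proj(T,q),'depth',(K[1]@np.r_[q,1])[2])
print('obs scene',sc,'top',220+185.5/3.7-.5,110+310/3.7-.5)
q=piv+58*lean(.44)[0];print('off ref scene pred',proj(S,q),'obs',255+585/5,155+248/5)
# barrel: stub top / flange wrt seat from scene+top
s1=(190+353/3.3,130+265/3.3);t1=(220+523/3.7,110+308/3.7)
p=tri([(S,s1),(T,t1)]);print('stub top',p,'seat-rel',Rd.T@(p-[556.74,-67.79,125]))
E
```

```text
[568.93292713 151.47134467  91.3072221 ] lean -0.3947706532581565 r 55.903071239735795
-0.44 58 scene [[363.87126697 190.99623527]] top [[271.11480209 195.04217077]] depth 319.86685096951396
-0.44 70 scene [[365.19982144 187.11642588]] top [[267.85572962 195.95594554]] depth 308.2663147952244
-0.32 58 scene [[365.52485795 192.0962367 ]] top [[270.92500338 192.30327688]] depth 320.1821411173537
obs scene (363.8939393939394, 192.07575757575756) top 269.6351351351351 193.28378378378378
off ref scene pred [[372.62486994 204.23495588]] obs 372.0 204.6
stub top [557.44493244 -64.87678885 179.62446884] seat-rel [ 0.24834766  2.98698048 54.62446884]
```

```bash
python3 -c "
from workcell import env
s=env.state();print(s['time_s'],s['force'],s['qvel'].max());env.job_done()"
```

```text
25.4 [ 0.62925737 -1.05102222  0.20601273] 0.21508717291953233
the job is handed in; nothing more can be done
```

I put the barrel into the slotted plate and let it go. Then I pulled the toggle out, flipped it to the front and let it back in. The job was handed in at 25.4 s; no verdict is reported.

**Barrel:**
- I chose the white flanged barrel, not the green one beside it. The first lift came up empty because the fingers had not finished closing, so I went back down and regripped.
- I slid it in until about 7 N of contact at the slot end, lowered it onto the plate and released it.
- In the last pictures the flange is under both lips. Triangulation puts it about 0.2 mm along the slot from the home point and 3 mm across it. The first barrel fix showed a similar sideways offset, and the wrist view showed it centred between the lips.

**Toggle:**
- I pulled it out about 11 mm against 8.4 N. During the flip the ball stayed about 69 mm from the pivot with the grip holding.
- After release the ball leans about 0.40 to 0.41 rad to the front, so the toggle is at roughly 0.84 to 0.85 (it must exceed 0.76).
- The stem is in: the ball is about 56 mm from the pivot by camera and was 57.9 mm before release, against 58 mm nominal.

**Checks that disagreed:** the lean measured a little short of the nominal 0.44 rad, which is within calibration error. There was also an unexplained 5–8 N sideways force on the gripper at the end of the flip and as the stem went back in. It was gone after release.

**Jar and end state:** the jar is still where it stood to within about 3 pixels in the top view. At hand-in the arm was clear of everything, with the force reading near zero.

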